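# Swap the pots on the hob and tip in the vegetables

## Task

First swap the two vessels: the full food carrier goes from the hob onto the trivet and the empty pan from the trivet onto the hob, each upright and near the middle. Then gather all the sweet potato chunks from the cutting board onto the tray, carry them over together and tip the tray so that they slide off its open front into the pan. Finish with the empty tray lying flat on the middle of the cutting board, and do not tip the food carrier over on the way and leave the bottle and the jar alone.

Things in the scene. Friction and masses are not known exactly. Their poses are not given: they have to be found in the camera images.
- hob: fixed hob: flat square black cooking plate 180 x 180 mm, 30 mm tall; origin at the centre of its underside, on the counter; axes parallel to its sides, z up
- trivet: fixed trivet: square open rack of aluminium bars 170 x 160 mm, top 20 mm above the counter; origin at the centre of its underside, z up
- mat: fixed cork mat 160 x 160 mm, 6 mm thick, a free spot to stand something for a while; origin at the centre of its underside
- board: fixed brown cutting board, 170 mm along its x, 330 mm along its y, 12 mm thick; origin at the centre of its underside
- pan: loose open round steel pan, 0.45 kg: outer radius 75 mm at the foot, 95 mm at the rim, rim 80 mm high, walls 4 mm; a black bar handle (12 mm thick, 145 to 165 mm up) crosses high above its middle along its own x axis, between two upright straps; under the bar the mouth is free from its own +y and -y sides. Origin: centre of its underside, z up
- pan_grip (a point): middle of the pan's bar handle, 155 mm above the pan's origin
- tiffin: loose full food carrier, a closed stacked metal can 116 mm in diameter (132 mm over the side straps), 125 mm tall without its handle, about 0.6 kg; a black bar handle 12 mm thick and 20 mm tall crosses above its middle along its own x axis (between two upright steel straps), top of the bar 165 mm above the origin; origin at the centre of its underside, z up
- tiffin_grip (a point): middle of the food carrier's bar handle, 155 mm above its origin
- tray: loose aluminium tray, 0.35 kg, 210 mm (x) by 150 mm (y), floor 4 mm thick, rims 16 mm high at both sides and the back (-x); the front (+x) is open: pieces slide off there when it is tipped forward 45 degrees or more. A black bar handle crosses its middle along y, 12 mm thick (x), 55 to 85 mm above the underside, on posts at y = +-77 mm; pieces pass beneath. Origin: centre of its underside
- tray_grip (a point): middle of the tray's bar handle, 72 mm above the tray's origin
- tray_lip (a point): middle of the tray's open front edge, 105 mm along +x from the tray's origin, at underside height
- chunk1: loose chunk of peeled sweet potato, a block with rounded edges 64 mm along its x, 34 mm along its y, 34 mm tall, about 70 g; at the start it lies on the cutting board (two to four of the four are present). Origin at the middle of the block
- chunk2: loose chunk of peeled sweet potato, a block with rounded edges 64 mm along its x, 34 mm along its y, 34 mm tall, about 70 g; at the start it lies on the cutting board (two to four of the four are present). Origin at the middle of the block
- chunk3: loose chunk of peeled sweet potato, a block with rounded edges 64 mm along its x, 34 mm along its y, 34 mm tall, about 70 g; at the start it lies on the cutting board (two to four of the four are present). Origin at the middle of the block
- chunk4: loose chunk of peeled sweet potato, a block with rounded edges 64 mm along its x, 34 mm along its y, 34 mm tall, about 70 g; at the start it lies on the cutting board (two to four of the four are present). Origin at the middle of the block
- sauce: bystander: amber sauce bottle, 64 mm in diameter, 170 mm tall; origin under its centre
- saltjar: bystander: glass jar with steel cap, 80 mm in diameter, 100 mm tall; origin under its centre

How it is judged:
By the outcome, as a careful person would: the job done as asked, in the order asked, and still so for the second after the job is handed in, with the robot touching nothing.
Of chunk1, chunk2, chunk3, chunk4 only 2 to 4 are there at a start; the rules pass over those that are not, and their reading is None.
At some moment in a run one of chunk1, chunk2, chunk3, chunk4, tiffin may be knocked a few centimetres aside while the robot is not near it.
It also fails if it takes over 210 s, if anything falls off the work surface, if the arm or the gripper's body presses on something with over 40 N, if the wrist force passes 120 N, or if a joint passes its speed limit or range.

## Robot

A 6-joint arm with a two-finger parallel gripper is mounted at the origin on the work surface. World frame = base frame: x ahead of the robot, y to its left, z up, the work surface at z = 0. Lengths are in m, angles in rad, forces in N, time in s.
With the tool pointing down it reaches from about 0.35 to 0.95 m from the base axis. Payload 17.4 kg.
Tool frame: the origin (TCP) lies at the very end of the fingers, on their centre line; the grasp point (between the pads) lies 19 mm behind it; z points along the fingers, y is the direction in which the jaws open and shut (so a half turn about z gives the same grasp; the last joint's range is limited). The gripper opens to 93 mm and grips with 3 to 60 N. Pads are 15 mm wide; open, the fingers measure 128 mm over their backs; the gripper's body (75 mm by 188 mm) begins 65 mm behind the grasp point.
Start: joints at [-1.267, 0.116, 1.442, -0, 1.584, -0.038], TCP at [0.226, -0.636, 0.219] pointing down, gripper open.
Joint ranges: [-2.83, 2.83], [-0.83, 2.19], [0.07, 2.5], [-1.14, 4.28], [0.01, 3], [-2.97, 2.97]. Speed limits (rad/s): [1.89, 1.89, 2.22, 3.14, 3.14, 3.14].

## Interface

Orientations are given as a unit quaternion [w, x, y, z].
In Python, from workcell import state, grab_frame, close_job, regions_of gives the robot as it stands. The module is installed in compiled form; this text tells all that it offers.
- The arm moves only by the shell command python3 -m pendant 'ROWS' [FORCE]. ROWS is text: rows parted by semicolons, each of 7 numbers parted by spaces: the turn, a rotation vector about the tool's x, y, z in degrees, then the shift along the tool's x, y, z in cm, then the closure in counts, from 0 (fully open) to 255 (shut). A call has 1 to 10 rows; each row shifts and turns the commanded pose from where the row before left it, along the tool's axes as they then stand; what a row does not reach is not made up. A row lasts 1/10 s, in which the tool goes at most 50 mm and 8.59 degrees, less where a joint would pass 70% of its speed; a pose out of reach is approached as far as the arm can. A call with a gripper value outside its range is refused whole. The fingers move at their own pace and stop on an object; FORCE is the grip in N (left out, the last holds). Time passes only in rows, so rows that do not move let the fingers close. It gives the time, the measured TCP pose, the force and the opening at its end, in the units of the state.
- state(): the state, without advancing time (a new reading comes with each control period).
- grab_frame(name): name is "scene" or "top"; returns a dict with "image" (420x560x3 uint8, blue, green, red), "camera_matrix" (3x3 intrinsics, pixels), "R" (3x3) and "t" (3): a world point X has camera coordinates R X + t. Camera axes: x right, y down, z forward; pixel columns grow to the right and rows downward; lengths in m; the calibration is good to about 2 mm. A picture is of the moment at which its call begins. There is no depth.
- close_job(): hands the job in, once; it reports no verdict.
Trained networks look in the newest picture that a camera, given by its name, has taken for a name from the list of things; names that differ only in an ending like _2 or _b are one class to them, and where a whole thing is asked for, a point or a joint stands for the part that bears it (a point fixed in the world has none). Each returns a list of dicts, best first, with "p" (0 to 1); they miss things now and then, are a little off and sometimes report something else, mostly with a low value. They report only what shows in the picture. A call takes as long as a camera call.
- regions_of(target, camera): "region" (420x560 bool, what is visible of it) and "extent" ([centre column, centre row, width, height] in pixels, round what is visible of it).
The state is a dict: "time_s": time; "q": joint angles; "qd": joint speeds; "tau": joint torques, N m; "ee_pos": TCP position; "tcp_rot": TCP orientation; "wrist_force": force on the tool from outside, world axes, zero at the start; "moment": the same for the moment, N m; "opening": opening from 0.0 (shut) to 1.0 (fully open).
Only numpy, scipy, OpenCV 4.12 (cv2) and the standard library are available. Lean on these libraries where they do the work, as an engineer would, in place of code of your own. Each camera call takes 0.05 s, during which the arm holds its last target.

## Working session

There is one attempt and no reset: what is moved stays moved. The work goes in short steps, Python scripts to look and compute and a shell command to move; the robot and the scene stay as the last step left them, time stands still between calls to the robot, and variables do not carry over. Pictures are saved under pics/ and viewed, and the job is handed in when it is done.

```bash
ls; mkdir -p pics
python3 - <<'E'
from workcell import *
import cv2
s=state();print(s)
for n in("scene","top"):
    f=grab_frame(n);cv2.imwrite(f"pics/{n}0.png",f["image"]);print(n,f["camera_matrix"].tolist(),f["R"].tolist(),f["t"].tolist())
E
```

```text
pics
{'time_s': 0.0, 'q': array([-1.26678073e+00,  1.16472664e-01,  1.44229020e+00, -2.03017273e-06,
        1.58400563e+00, -3.78136545e-02]), 'qd': array([-5.33017543e-04,  2.06162449e-03, -8.29405223e-04,  6.10090446e-04,
       -6.63023708e-04, -2.58950811e-05]), 'tau': array([ 3.95183772e-03, -7.21255302e+01, -6.22607803e+01,  7.82279042e-02,
        2.37000058e-02, -1.06430246e-04]), 'ee_pos': array([ 0.22618465, -0.63574522,  0.21789869]), 'tcp_rot': array([-5.82584926e-04,  9.85429448e-01,  1.70083677e-01, -7.90278626e-05]), 'wrist_force': array([-0.00568437,  0.50471573,  0.32196823]), 'moment': array([ 0.03456112,  0.01254281, -0.06954526]), 'opening': 0.9973910635547529}
scene [[480.7465823131621, 0.0, 275.2961273573458], [0.0, 480.7465823131621, 212.61926323021407], [0.0, 0.0, 1.0]] [[0.5625058758824557, 0.8266914225633051, -0.012978114576868609], [0.6597683176659852, -0.4582759187601908, -0.5955576792290557], [-0.49828998244185796, 0.32644214517240555, -0.80320770617153]] [-0.31095463436285176, -0.2809023258160988, 1.6180495942612043]
top [[518.1775777055988, 0.0, 274.65597038237894], [0.0, 518.1775777055988, 210.60677120883076], [0.0, 0.0, 1.0]] [[-0.023374030122537914, -0.999625314321479, 0.014243794561673982], [-0.9929919192608342, 0.021563195781176606, -0.1161984374696499], [0.11584775784846321, -0.01685999867696114, -0.9931238781975272]] [0.009178546667733677, 0.5543103201096413, 1.4016864112907301]
```

View pics/scene0.png

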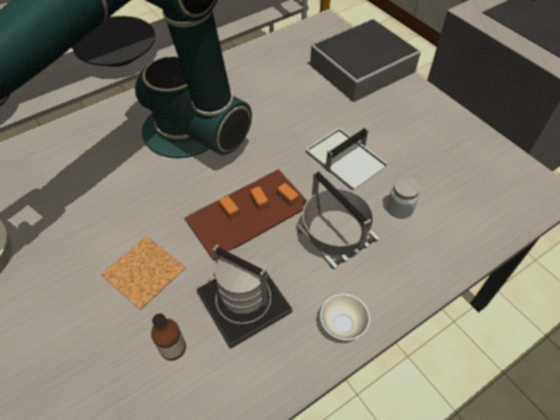

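View pics/top0.png

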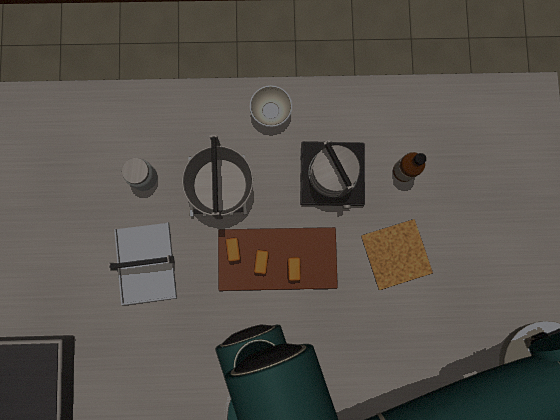

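```bash
cat > h.py <<'E'
from workcell import *
import numpy as np, cv2
from scipy.spatial.transform import Rotation as Ro
def cam(n): return grab_frame(n)
def proj(f,X):
    X=np.atleast_2d(X); c=X@np.array(f["R"]).T+np.array(f["t"]); p=c@np.array(f["camera_matrix"]).T
    return p[:,:2]/p[:,2:]
def back(f,uv,z):
    R=np.array(f["R"]);t=np.array(f["t"]);K=np.array(f["camera_matrix"])
    uv=np.atleast_2d(uv).astype(float); d=np.c_[uv,np.ones(len(uv))]@np.linalg.inv(K).T@R
    C=-R.T@t; return C+d*((z-C[2])/d[:,2])[:,None]
E
python3 - <<'E'
from h import *
f={n:cam(n) for n in("scene","top")}
for n in f:
  for t in ["hob","trivet","mat","board","pan","pan_grip","tiffin","tiffin_grip","tray","chunk1","sauce","saltjar"]:
    r=regions_of(t,n)
    print(n,t,[(round(d["p"],2),np.round(d["extent"],1).tolist()) for d in r[:5]])
t=f["top"]["image"]
cv2.imwrite("pics/topA.png",cv2.resize(t[120:320,100:270],None,fx=3.5,fy=3,interpolation=2)[:600])
cv2.imwrite("pics/topB.png",cv2.resize(t[120:310,210:440],None,fx=3,fy=3,interpolation=2))
s=f["scene"]["image"]
cv2.imwrite("pics/scA.png",cv2.resize(s[120:360,180:440],None,fx=2.5,fy=2.5,interpolation=2))
E
```

```text
scene hob [(0.76, [245.2, 313.4, 96.8, 77.7])]
scene trivet [(0.58, [337.4, 248.4, 82.9, 48.9])]
scene mat [(0.85, [142.8, 273.9, 75.3, 73.1])]
scene board [(0.72, [244.6, 213.2, 123.3, 88.2])]
scene pan [(0.89, [336.4, 212.4, 71.2, 83.7]), (0.4, [245.3, 213.4, 125.1, 91.4])]
scene pan_grip [(0.89, [338.7, 212.4, 75.2, 82.1]), (0.61, [242.6, 281.6, 53.4, 65.5])]
scene tiffin [(0.69, [239.2, 279.2, 54.7, 65.6])]
scene tiffin_grip [(0.64, [239.4, 281.6, 53.1, 64.2])]
scene tray [(0.94, [347.0, 158.6, 79.3, 64.7])]
scene chunk1 [(0.82, [227.1, 206.9, 19.9, 22.9]), (0.66, [260.0, 200.5, 19.8, 24.4])]
scene sauce [(0.7, [169.8, 338.5, 31.6, 49.7])]
scene saltjar [(0.81, [404.5, 198.1, 34.3, 42.9]), (0.64, [337.5, 246.9, 81.8, 44.9])]
top hob [(0.56, [331.5, 174.8, 64.7, 67.8])]
top trivet [(0.56, [219.2, 211.6, 57.7, 11.8])]
top mat [(0.76, [398.4, 255.1, 73.3, 71.1])]
top board [(0.91, [277.1, 259.6, 118.9, 67.7]), (0.62, [410.7, 166.9, 36.6, 29.9])]
top pan [(0.72, [219.1, 175.9, 73.1, 84.9]), (0.33, [332.4, 174.8, 67.5, 70.5])]
top pan_grip [(0.73, [217.5, 176.8, 74.6, 84.8])]
top tiffin [(0.96, [332.0, 168.1, 48.2, 55.2])]
top tiffin_grip [(0.92, [334.3, 169.2, 48.2, 59.7]), (0.2, [143.4, 265.1, 64.9, 82.3])]
top tray [(0.97, [141.1, 262.9, 65.7, 75.2]), (0.38, [218.9, 176.4, 71.8, 81.9])]
top chunk1 [(0.8, [295.6, 270.2, 16.0, 23.0]), (0.8, [232.7, 246.5, 15.0, 20.3]), (0.54, [259.2, 260.9, 17.3, 21.2]), (0.22, [277.0, 259.1, 115.6, 59.9])]
top sauce [(0.82, [408.9, 166.8, 37.4, 31.6]), (0.21, [232.8, 248.3, 16.1, 22.8])]
top saltjar [(0.68, [139.8, 173.7, 32.7, 34.4])]
```

View pics/topA.png

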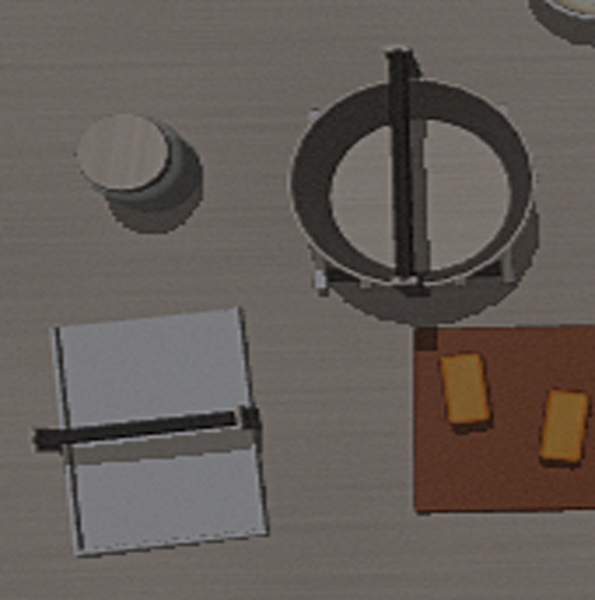

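View pics/topB.png

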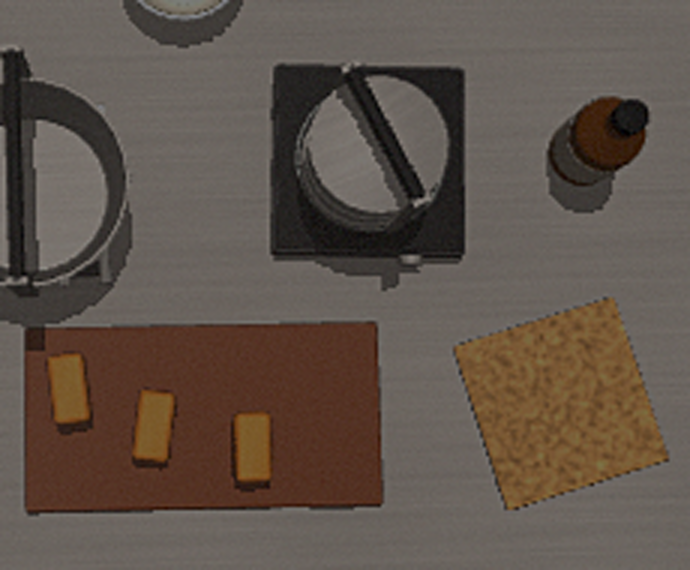

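View pics/scA.png

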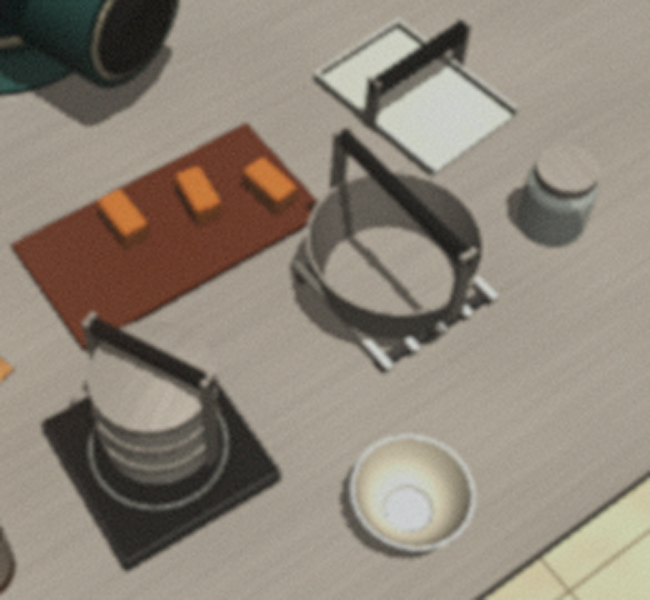

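Run:
```python
from h import *
S=cam("scene");T=cam("top")
def A(p):return [p[0]/3.5+100,p[1]/3+120]
def B(p):return [p[0]/3+210,p[1]/3+120]
def C(p):return [p[0]/2.5+180,p[1]/2.5+120]
def show(n,f,pts,z):
    X=back(f,pts,z);m=X.mean(0)
    d=X[1]-X[0]; print(n,np.round(X[:,:2],4).tolist(),"mean",np.round(m[:2],4),"len",round(np.linalg.norm(d),4),"ang",round(np.degrees(np.arctan2(d[1],d[0])),1))
show("pan bar T",T,[A((404,282)),A((400,50))],.165)
show("pan bar S",S,[C((343,135)),C((468,252))],.165)
show("tif bar T",T,[B((415,197)),B((348,72))],.165)
show("tif bar S",S,[C((92,322)),C((208,382))],.165)
show("tray bar T",T,[A((37,440)),A((258,415))],.085)
show("tray bar S",S,[C((372,85)),C((463,28))],.085)
show("tray corners T diag",T,[A((80,555)),A((240,308))],.01)
show("tray corners T diag2",T,[A((268,533)),A((52,328))],.01)
show("tray S d",S,[C((317,75)),C((515,110))],.01)
show("tray S d2",S,[C((400,22)),C((435,170))],.01)
show("hob T d",T,[B((274,65)),B((464,256))],.03)
show("hob T d2",T,[B((464,68)),B((274,256))],.03)
show("hob S d",S,[C((43,425)),C((278,475))],.03)
show("hob S d2",S,[C((127,557)),C((220,375))],.03)
show("board T d",T,[B((26,326)),B((381,503))],.012)
show("board T d2",T,[B((376,323)),B((26,510))],.012)
show("mat T",T,[B((455,347)),B((668,460))],.006)
show("mat T",T,[B((612,298)),B((508,510))],.006)
show("chunkL T",T,[B((64,353)),B((73,421))],.046)
show("chunkM T",T,[B((158,391)),B((150,461))],.046)
show("chunkR T",T,[B((253,414)),B((253,483))],.046)
show("chunkL S",S,[C((262,158)),C((284,201))],.046)
# trivet: bar ends
show("triv S front",S,[C((383,365)),C((492,290))],.02)
show("triv T near",T,[A((320,288)),A((510,275))],.02)
r=regions_of("trivet","top");
# pan rim circle
for n,f in(("top",T),("scene",S)):
  print(n)
```

```text
pan bar T [[0.5336, 0.1474], [0.7318, 0.1483]] mean [0.6327 0.1478] len 0.1983 ang 0.3
pan bar S [[0.5269, 0.1544], [0.7184, 0.163]] mean [0.6227 0.1587] len 0.1916 ang 2.6
tif bar T [[0.5983, -0.1888], [0.7071, -0.136]] mean [ 0.6527 -0.1624] len 0.1209 ang 25.9
tif bar S [[0.578, -0.1821], [0.6946, -0.1273]] mean [ 0.6363 -0.1547] len 0.1288 ang 25.2
tray bar T [[0.4097, 0.4308], [0.4277, 0.2659]] mean [0.4187 0.3484] len 0.1659 ang -83.8
tray bar S [[0.4309, 0.2761], [0.4192, 0.4271]] mean [0.425  0.3516] len 0.1514 ang 94.4
tray corners T diag [[0.3056, 0.4184], [0.5295, 0.2935]] mean [0.4176 0.3559] len 0.2563 ang -29.1
tray corners T diag2 [[0.3219, 0.2715], [0.5141, 0.4427]] mean [0.418  0.3571] len 0.2574 ang 41.7
tray S d [[0.3239, 0.2779], [0.5137, 0.4444]] mean [0.4188 0.3611] len 0.2524 ang 41.3
tray S d2 [[0.309, 0.4257], [0.5315, 0.3005]] mean [0.4202 0.3631] len 0.2553 ang -29.4
hob T d [[0.7485, -0.0831], [0.564, -0.2541]] mean [ 0.6562 -0.1686] len 0.2516 ang -137.2
hob T d2 [[0.7421, -0.2618], [0.5678, -0.0778]] mean [ 0.6549 -0.1698] len 0.2535 ang 133.4
hob S d [[
[... 380 characters left out ...]
, [0.3717, -0.4406]] mean [ 0.4265 -0.3435] len 0.2229 ang -119.5
mat T [[0.5241, -0.3966], [0.3292, -0.2892]] mean [ 0.4267 -0.3429] len 0.2225 ang 151.1
chunkL T [[0.4812, 0.1165], [0.4196, 0.1092]] mean [0.4504 0.1129] len 0.062 ang -173.3
chunkM T [[0.4449, 0.032], [0.3822, 0.0405]] mean [0.4135 0.0363] len 0.0633 ang 172.3
chunkR T [[0.4222, -0.0534], [0.3604, -0.0517]] mean [ 0.3913 -0.0526] len 0.0618 ang 178.4
chunkL S [[0.4221, 0.1234], [0.489, 0.1074]] mean [0.4555 0.1154] len 0.0688 ang -13.5
triv S front [[0.7118, 0.0775], [0.7053, 0.2356]] mean [0.7086 0.1565] len 0.1582 ang 92.4
triv T near [[0.5457, 0.2283], [0.5546, 0.0772]] mean [0.5502 0.1527] len 0.1513 ang -86.6
top
scene
```

Run:
```python
from h import *
S=cam("scene");T=cam("top")
def A(p):return [p[0]/3.5+100,p[1]/3+120]
def B(p):return [p[0]/3+210,p[1]/3+120]
def C(p):return [p[0]/2.5+180,p[1]/2.5+120]
def show(n,f,pts,z):
    X=back(f,pts,z);m=X.mean(0)
    d=X[1]-X[0]; print(n,np.round(X[:,:2],4).tolist(),"mean",np.round(m[:2],4),"len",round(np.linalg.norm(d),4),"ang",round(np.degrees(np.arctan2(d[1],d[0])),1))
show("pan bar T",T,[A((404,282)),A((400,50))],.185)
show("pan bar S",S,[C((343,135)),C((468,252))],.185)
show("tif bar T",T,[B((415,197)),B((348,72))],.195)
show("tif bar S",S,[C((92,322)),C((208,382))],.195)
for n,f in(("top",T),("scene",S)):
  im=f["image"].copy()
  def poly(P,c): 
    p=(proj(f,P)*8).round().astype(int); cv2.polylines(im,[p],True,c,1,cv2.LINE_AA,3)
  def box(x,y,z,a,lx,ly,c):
    a=np.radians(a);R=np.array([[np.cos(a),-np.sin(a)],[np.sin(a),np.cos(a)]])
    q=np.array([[1,1],[-1,1],[-1,-1],[1,-1]])*[lx/2,ly/2]@R.T+[x,y]; poly(np.c_[q,np.full(4,z)],c)
  def circ(x,y,z,r,c):
    t=np.linspace(0,2*np.pi,60);poly(np.c_[x+r*np.cos(t),y+r*np.sin(t),np.full(60,z)],c)
  box(.656,-.169,.03,2,.18,.18,(0,255,0)); box(.63,.154,.02,3,.17,.16,(0,255,0))
  box(.423,-.0085,.012,0.8,.17,.33,(0,255,0)); box(.4185,.358,.01,6,.21,.15,(0,255,0))
  circ(.627,.150,.1,.095,(0,0,255)); circ(.627,.150,.02,.075,(0,0,255))
  circ(.645,-.159,.155,.058,(0,0,255))
  im=cv2.resize(im[110:360,100:440],None,fx=2.3,fy=2.3); cv2.imwrite(f"pics/ov_{n}.png",im)
```

```text
pan bar T [[0.5313, 0.1454], [0.7265, 0.1463]] mean [0.6289 0.1459] len 0.1952 ang 0.3
pan bar S [[0.5402, 0.1429], [0.7277, 0.1513]] mean [0.6339 0.1471] len 0.1876 ang 2.6
tif bar T [[0.5934, -0.184], [0.6997, -0.1324]] mean [ 0.6466 -0.1582] len 0.1181 ang 25.9
tif bar S [[0.5964, -0.1889], [0.7093, -0.1358]] mean [ 0.6528 -0.1623] len 0.1248 ang 25.2
```

View pics/ov_top.png

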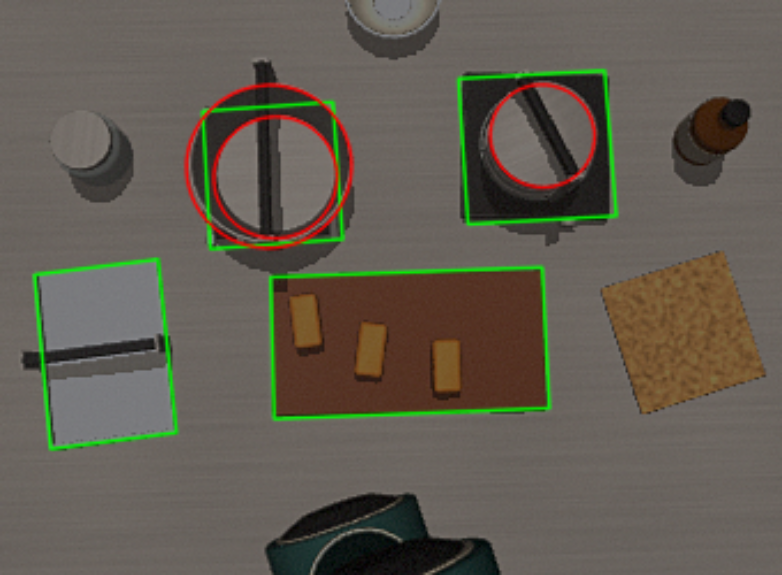

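View pics/ov_scene.png

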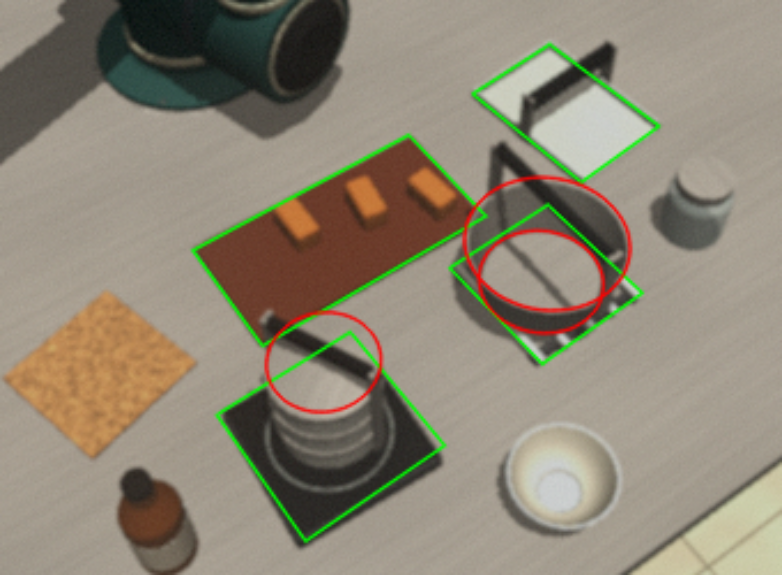

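```bash
cat >> h.py <<'E'
def plan(x,y,z,ang,tilt=0):
    """target TCP; ang = world angle (deg) of tool x, tool down, then tilt deg about tool x"""
    s=state();q=s["tcp_rot"];R0=Ro.from_quat([q[1],q[2],q[3],q[0]])
    a=np.radians(ang); R1=Ro.from_matrix(np.array([[np.cos(a),np.sin(a),0],[np.sin(a),-np.cos(a),0],[0,0,-1]]))*Ro.from_rotvec([np.radians(tilt),0,0])
    d=np.array([x,y,z])-s["ee_pos"]
    xa=R0.as_matrix()[:,0]
    print("t",round(s["time_s"],2),"pos",np.round(s["ee_pos"],4),"xang",round(np.degrees(np.arctan2(xa[1],xa[0])),1),"F",np.round(s["wrist_force"],1),"open",round(s["opening"],3),"q",np.round(s["q"],2))
    print("turn",np.round(np.degrees((R0.inv()*R1).as_rotvec()),1),"shift now cm",np.round(R0.inv().apply(d)*100,2),"shift after turn",np.round(R1.inv().apply(d)*100,2))
E
python3 -c "
from h import *
plan(.650,-.160,.26,25.5)"
```

```text
t 1.65 pos [ 0.2263 -0.636   0.2187] xang 19.6 F [0.6 0.3 0.6] open 1.002 q [-1.27  0.12  1.44  0.    1.58 -0.04]
turn [ 0.  -0.  -5.9] shift now cm [ 55.88 -30.64  -4.13] shift after turn [ 58.74 -24.72  -4.13]
```

```bash
python3 -m pendant '0 0 -5.9 0 0 -2 0;0 0 0 4 -1.7 -0.3 0;0 0 0 4 -1.7 -0.3 0;0 0 0 4 -1.7 -0.3 0;0 0 0 4 -1.7 -0.3 0;0 0 0 4 -1.7 -0.3 0;0 0 0 4 -1.7 -0.3 0;0 0 0 4 -1.7 -0.3 0;0 0 0 4 -1.7 -0.3 0;0 0 0 4 -1.7 0 0' 60; python3 -c "
from h import *
plan(.650,-.160,.26,25.5)"
```

```text
time_s: 2.65
ee_pos: [0.4864, -0.3415, 0.2634]
tcp_rot: [0.0, 0.975, 0.221, 0.0]
wrist_force: [-0.2, 0.0, 0.2]
opening: 0.999
t 2.65 pos [ 0.4864 -0.3415  0.2634] xang 25.5 F [-0.2  0.   0.2] open 0.999 q [-0.66 -0.07  1.56 -0.    1.65  0.47]
turn [ 0.1 -0.  -0. ] shift now cm [22.58 -9.35  0.34] shift after turn [22.58 -9.34  0.34]
```

```bash
python3 -m pendant '0 0 0 4 -1.7 0 0;0 0 0 4 -1.7 0 0;0 0 0 4 -1.7 0 0;0 0 0 4 -1.7 0 0;0 0 0 4 -1.7 0 0;0 0 0 2.4 -0.8 0 0;0 0 0 0 0 0 0'
python3 - <<'E'
from h import *
plan(.650,-.160,.166,25.5)
for n in("top","scene"):
  f=cam(n);im=f["image"]
  if n=="top": c=im[110:240,270:430]
  else: c=im[200:360,180:330]
  cv2.imwrite(f"pics/t1{n}.png",cv2.resize(c,None,fx=4,fy=4,interpolation=2)[:600])
E
```

```text
time_s: 3.35
ee_pos: [0.6492, -0.1601, 0.262]
tcp_rot: [-0.0, 0.975, 0.222, -0.0]
wrist_force: [-0.3, 0.4, 0.7]
opening: 1.003
t 3.35 pos [ 0.6492 -0.1601  0.262 ] xang 25.7 F [-0.3  0.4  0.7] open 1.003 q [-0.28  0.09  1.39  0.    1.65  0.84]
turn [-0.   0.   0.2] shift now cm [0.08 0.03 9.6 ] shift after turn [0.08 0.02 9.6 ]
```

View pics/t1scene.png

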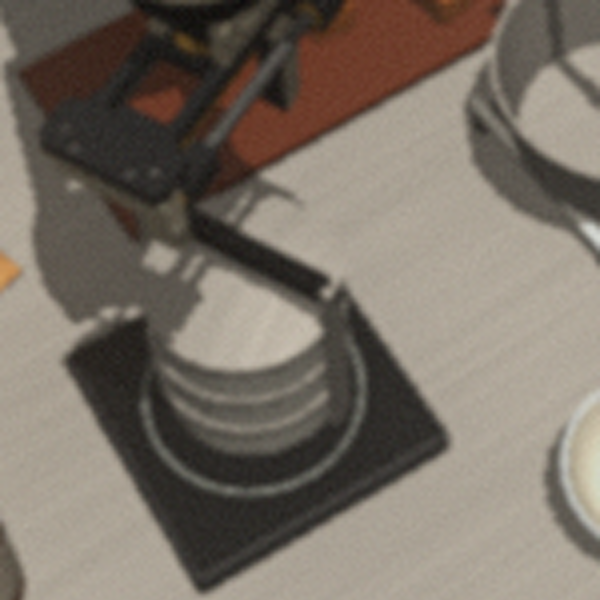

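View pics/t1top.png

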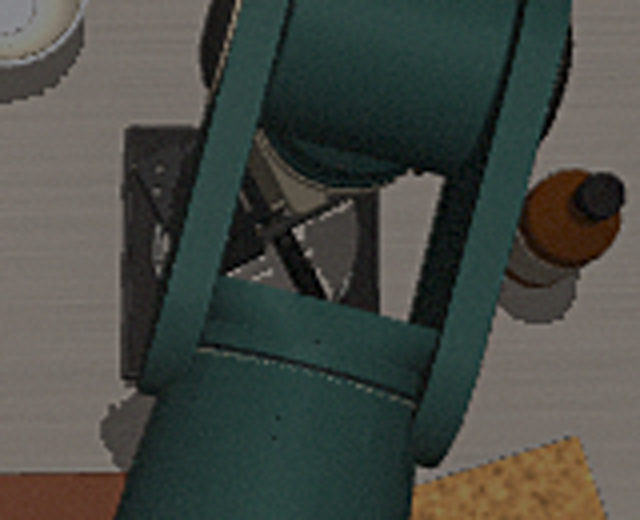

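```bash
python3 -m pendant '0 0 0 0 0 3 0;0 0 0 0 0 3 0;0 0 0 0 0 2.5 0;0 0 0 0 0 1.1 0;0 0 0 0 0 0 120;0 0 0 0 0 0 255;0 0 0 0 0 0 255;0 0 0 0 0 0 255;0 0 0 0 0 0 255;0 0 0 0 0 0 255' 60
```

```text
time_s: 4.45
ee_pos: [0.6477, -0.1626, 0.167]
tcp_rot: [0.0, 0.975, 0.221, 0.0]
wrist_force: [0.1, 0.5, 0.2]
opening: 0.535
```

```bash
python3 -m pendant '0 0 0 0 0 0 255;0 0 0 0 0 0 255'
python3 - <<'E'
from h import *
plan(.650,-.160,.166,25.5)
f=cam("scene");cv2.imwrite("pics/t2.png",cv2.resize(f["image"][200:360,180:330],None,fx=4,fy=4,interpolation=2)[:600])
E
```

```text
time_s: 4.65
ee_pos: [0.6476, -0.1626, 0.1667]
tcp_rot: [-0.0, 0.975, 0.221, -0.0]
wrist_force: [-0.3, 0.2, -0.3]
opening: 0.368
t 4.65 pos [ 0.6476 -0.1626  0.1667] xang 25.5 F [-0.3  0.2 -0.3] open 0.368 q [-0.28  0.12  1.52  0.    1.5   0.84]
turn [-0. -0. -0.] shift now cm [ 0.33 -0.13  0.07] shift after turn [ 0.33 -0.13  0.07]
```

View pics/t2.png

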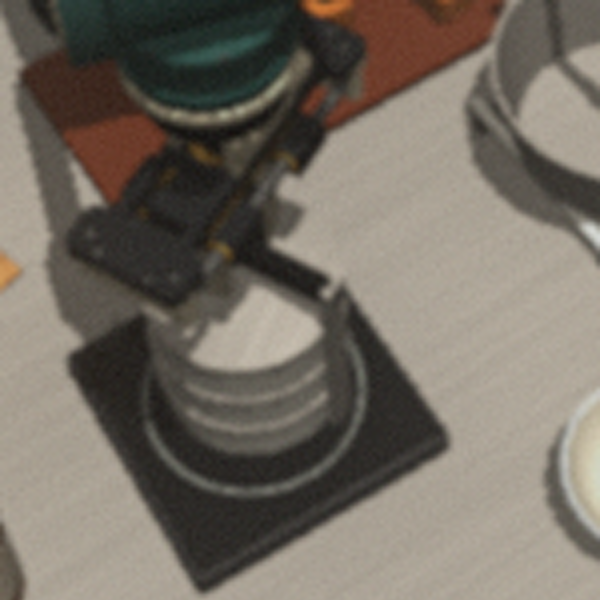

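```bash
python3 -m pendant '0 0 0 0 0 0 255;0 0 0 0 0 0 255;0 0 0 0 0 0 255;0 0 0 0 0 0 255;0 0 0 0 0 0 255;0 0 0 0 0 0 255'; python3 -m pendant '0 0 0 0 0 -1 255;0 0 0 0 0 -1 255;0 0 0 0 0 -1 255;0 0 0 0 0 -1 255;0 0 0 0 0 0 255'
python3 - <<'E'
from h import *
plan(.4265,-.343,.27,25.5)
f=cam("scene");cv2.imwrite("pics/t3.png",cv2.resize(f["image"][200:360,180:330],None,fx=4,fy=4,interpolation=2)[:600])
E
```

```text
time_s: 5.3
ee_pos: [0.6475, -0.1626, 0.1665]
tcp_rot: [-0.0, 0.975, 0.221, -0.0]
wrist_force: [0.1, -1.0, -3.0]
opening: 0.124
time_s: 5.8
ee_pos: [0.6481, -0.1628, 0.2089]
tcp_rot: [0.001, 0.975, 0.221, 0.001]
wrist_force: [0.6, -0.0, -5.8]
opening: 0.128
t 5.8 pos [ 0.6481 -0.1628  0.2089] xang 25.5 F [ 0.6 -0.  -5.8] open 0.128 q [-0.28  0.1   1.47  0.    1.56  0.84]
turn [ 0.1 -0.1 -0. ] shift now cm [-27.75   6.75  -6.15] shift after turn [-27.76   6.73  -6.11]
```

View pics/t3.png

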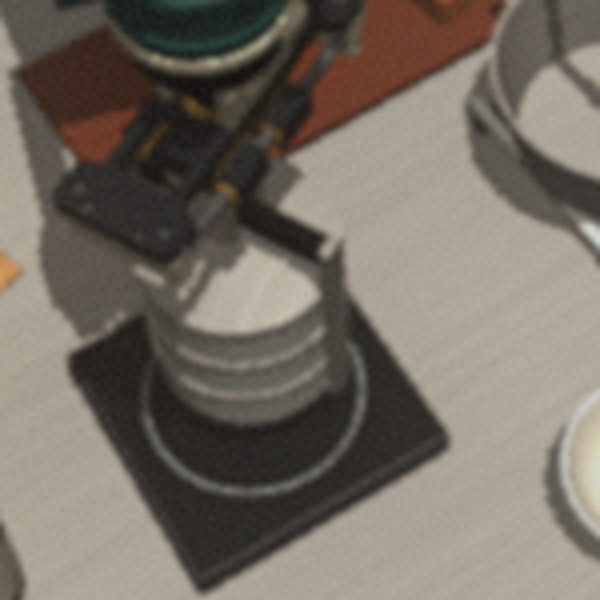

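```bash
python3 -m pendant '0 0 0 -1.5 0.4 -0.5 255;0 0 0 -3.3 0.8 0 255;0 0 0 -3.3 0.8 0 255;0 0 0 -3.3 0.8 0 255;0 0 0 -3.3 0.8 0 255;0 0 0 -3.3 0.8 0 255;0 0 0 -3.3 0.8 0 255;0 0 0 -3.3 0.8 0 255;0 0 0 -2.2 0.6 0 255;0 0 0 -0.95 0.15 0 255';  python3 - <<'E'
from h import *
plan(.4265,-.343,.1425,25.5)
E
```

```text
time_s: 6.85
ee_pos: [0.4241, -0.3442, 0.2115]
tcp_rot: [0.0, 0.976, 0.22, -0.0]
wrist_force: [-0.1, 1.3, -6.2]
opening: 0.124
t 6.85 pos [ 0.4241 -0.3442  0.2115] xang 25.4 F [-0.1  1.3 -6.2] open 0.124 q [-0.73 -0.16  1.73 -0.    1.58  0.4 ]
turn [-0.   0.  -0.1] shift now cm [ 0.27 -0.    6.9 ] shift after turn [ 0.26 -0.    6.9 ]
```

```bash
python3 -m pendant '0 0 0 0.2 0 2 255;0 0 0 0 0 2 255;0 0 0 0 0 1.5 255;0 0 0 0 0 1 255;0 0 0 0 0 0.35 255;0 0 0 0 0 0 255;0 0 0 0 0 0 255'
python3 - <<'E'
from h import *
plan(.4265,-.343,.1425,25.5)
f=cam("scene");cv2.imwrite("pics/t4.png",cv2.resize(f["image"][200:360,70:270],None,fx=3.5,fy=3.5,interpolation=2)[:600])
E
```

```text
time_s: 7.55
ee_pos: [0.4282, -0.3422, 0.1439]
tcp_rot: [0.0, 0.975, 0.221, 0.0]
wrist_force: [0.3, -0.4, -6.0]
opening: 0.124
t 7.55 pos [ 0.4282 -0.3422  0.1439] xang 25.5 F [ 0.3 -0.4 -6. ] open 0.124 q [-0.72 -0.13  1.81  0.    1.46  0.41]
turn [ 0. -0. -0.] shift now cm [-0.19 -0.    0.14] shift after turn [-0.19 -0.    0.14]
```

View pics/t4.png

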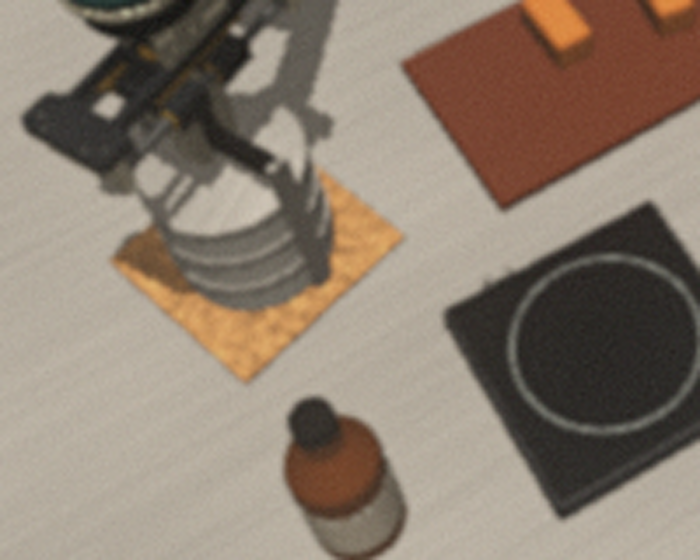

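Hanging just above the mat (-6 N still). Lower in small steps until the force drops.

```bash
python3 -m pendant '0 0 0 0 0 0.15 255;0 0 0 0 0 0 255';python3 -m pendant '0 0 0 0 0 0.1 255;0 0 0 0 0 0 255'
```

```text
time_s: 7.8
ee_pos: [0.4283, -0.3424, 0.1424]
tcp_rot: [0.001, 0.975, 0.221, 0.0]
wrist_force: [0.5, -0.8, -0.5]
opening: 0.122
time_s: 8.0
ee_pos: [0.4285, -0.3427, 0.1423]
tcp_rot: [0.001, 0.975, 0.221, 0.001]
wrist_force: [0.3, -2.5, 7.0]
opening: 0.127
```

```bash
python3 -m pendant '0 0 0 0 0 -0.1 100;0 0 0 0 0 0 100;0 0 0 0 0 0 100;0 0 0 0 0 0 100;0 0 0 0 0 0 100;0 0 0 0 0 0 60;0 0 0 0 0 -2 0;0 0 0 0 0 -4 0;0 0 0 0 0 -4 0;0 0 0 0 0 -3 0'
python3 - <<'E'
from h import *
plan(.631,.147,.27,1.5)
E
```

```text
time_s: 9.0
ee_pos: [0.428, -0.3422, 0.2743]
tcp_rot: [0.001, 0.975, 0.221, 0.0]
wrist_force: [0.9, -0.2, 0.3]
opening: 0.936
t 9.0 pos [ 0.428  -0.3422  0.2743] xang 25.5 F [ 0.9 -0.2  0.3] open 0.936 q [-0.72 -0.17  1.63  0.    1.68  0.41]
turn [ 0.1 -0.1 24. ] shift now cm [ 39.37 -35.42   0.4 ] shift after turn [ 21.58 -48.37   0.43]
```

```bash
python3 -m pendant '0 0 8 0 0 0 0;0 0 8 0 0 0 0;0 0 8 0 0 0 0;0 0 0 1.8 -4.1 0 0;0 0 0 1.8 -4.1 0 0;0 0 0 1.8 -4.1 0 0;0 0 0 1.8 -4.1 0 0;0 0 0 1.8 -4.1 0 0;0 0 0 1.8 -4.1 0 0;0 0 0 1.8 -4.1 0 0'
python3 - <<'E'
from h import *
plan(.631,.147,.27,1.5)
S=cam("scene");T=cam("top")
for n,f in(("scene",S),("top",T)):
  cv2.imwrite(f"pics/t5{n}.png",cv2.resize(f["image"][100:360,70:440],None,fx=2.1,fy=2.1,interpolation=2)[:600])
E
```

```text
time_s: 10.0
ee_pos: [0.5468, -0.0501, 0.2718]
tcp_rot: [0.0, 1.0, 0.013, 0.0]
wrist_force: [-0.3, -0.6, 0.4]
opening: 0.999
t 10.0 pos [ 0.5468 -0.0501  0.2718] xang 1.5 F [-0.3 -0.6  0.4] open 0.999 q [-0.14 -0.17  1.64 -0.    1.67  1.41]
turn [ 0. -0. -0.] shift now cm [  8.93 -19.48   0.18] shift after turn [  8.93 -19.48   0.18]
```

View pics/t5scene.png

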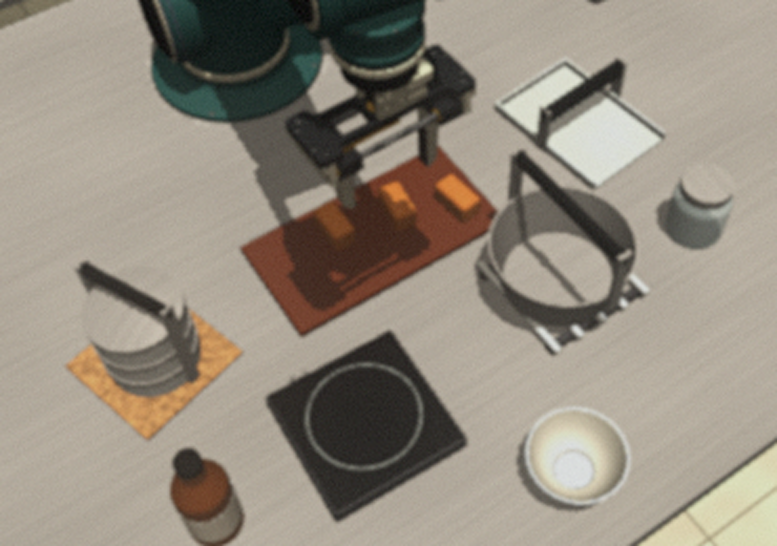

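View pics/t5top.png

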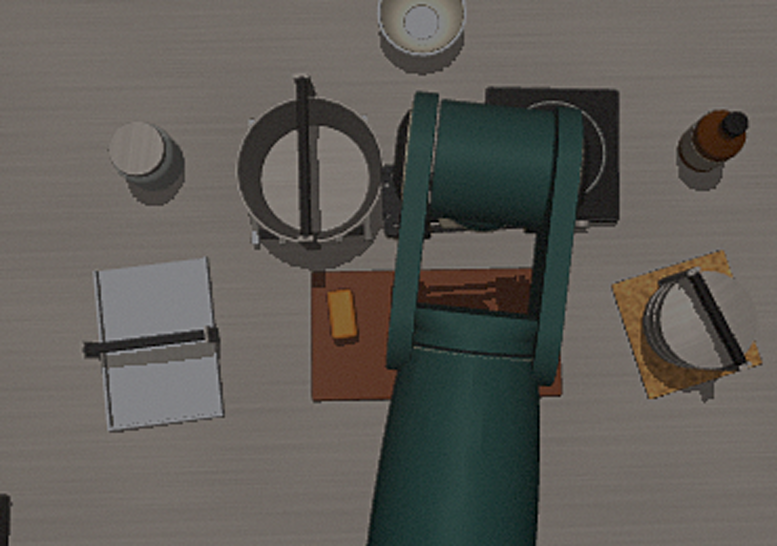

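```bash
python3 -m pendant '0 0 0 1.9 -4.1 0 0;0 0 0 1.9 -4.1 0 0;0 0 0 1.9 -4.1 0 0;0 0 0 1.9 -4.1 0 0;0 0 0 1.3 -3 0 0;0 0 0 0 0 3.5 0;0 0 0 0 0 3.5 0;0 0 0 0 0 2.5 0;0 0 0 0 0 2 0;0 0 0 0 0 0 255' 60; python3 -m pendant '0 0 0 0 0 0 255;0 0 0 0 0 0 255;0 0 0 0 0 0 255;0 0 0 0 0 0 255;0 0 0 0 0 0 255;0 0 0 0 0 0 255;0 0 0 0 0 0 255;0 0 0 0 0 0 255;0 0 0 0 0 0 255;0 0 0 0 0 0 255';python3 -m pendant '0 0 0 0 0 0 255;0 0 0 0 0 0 255;0 0 0 0 0 0 255;0 0 0 0 0 0 255'; python3 -c "
from h import *
plan(.631,.147,.156,1.5)
f=cam('scene');cv2.imwrite('pics/t6.png',cv2.resize(f['image'][130:300,250:430],None,fx=3.5,fy=3.5,interpolation=2)[:600])"
```

```text
time_s: 11.1
ee_pos: [0.6293, 0.1436, 0.1535]
tcp_rot: [0.0, 1.0, 0.013, -0.002]
wrist_force: [-0.5, -0.2, -0.1]
opening: 0.954
time_s: 12.1
ee_pos: [0.6304, 0.1446, 0.1568]
tcp_rot: [-0.0, 1.0, 0.013, 0.0]
wrist_force: [-0.1, -1.0, -5.2]
opening: 0.126
time_s: 12.5
ee_pos: [0.6303, 0.1442, 0.1563]
tcp_rot: [0.0, 1.0, 0.013, -0.0]
wrist_force: [0.1, -0.3, -5.6]
opening: 0.125
t 12.5 pos [0.6303 0.1442 0.1563] xang 1.5 F [ 0.1 -0.3 -5.6] open 0.125 q [ 0.19  0.08  1.58 -0.    1.48  1.73]
turn [ 0.  0. -0.] shift now cm [ 0.08 -0.28  0.03] shift after turn [ 0.08 -0.28  0.03]
```

View pics/t6.png

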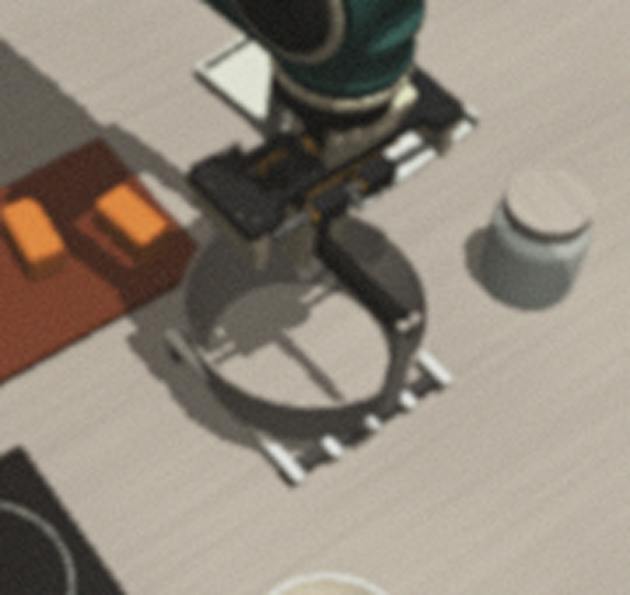

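```bash
python3 -m pendant '0 0 0 0 0 -1 255;0 0 0 0 0 -2 255;0 0 0 0 0 -2 255;0 0 0 0 0 -2 255;0 0 0 0 0 0 255'; python3 -c "
from h import *
plan(.659,-.170,.226,75.5)
f=cam('scene');cv2.imwrite('pics/t7.png',cv2.resize(f['image'][130:300,250:430],None,fx=3.5,fy=3.5,interpolation=2)[:600])"
```

```text
time_s: 13.05
ee_pos: [0.6313, 0.1444, 0.2304]
tcp_rot: [-0.0, 1.0, 0.013, 0.002]
wrist_force: [1.0, 0.1, -4.2]
opening: 0.123
t 13.05 pos [0.6313 0.1444 0.2304] xang 1.5 F [ 1.   0.1 -4.2] open 0.123 q [ 0.19  0.05  1.49 -0.    1.59  1.73]
turn [  0.1  -0.3 -74. ] shift now cm [ 1.96 31.5   0.42] shift after turn [-29.74  10.55   0.44]
```

View pics/t7.png

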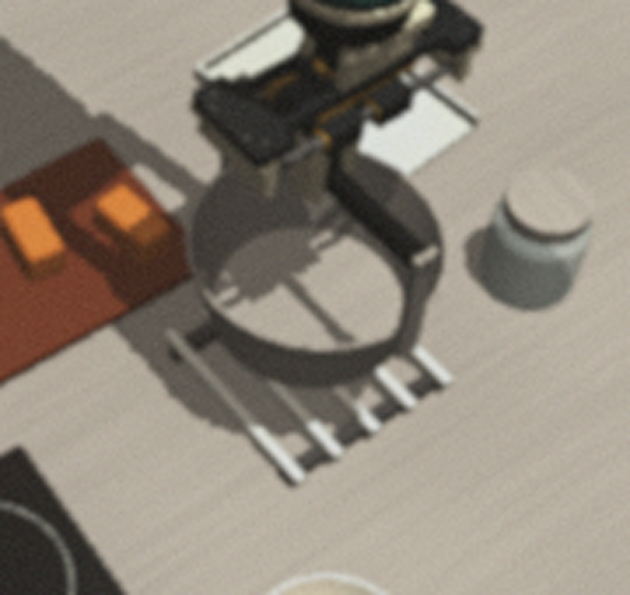

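```bash
python3 -m pendant '0 0 0 0.1 2 0 255;0 0 0 0.2 3.5 0 255;0 0 0 0.2 3.5 0 255;0 0 0 0.2 3.5 0 255;0 0 0 0.2 3.5 0 255;0 0 0 0.2 3.5 0 255;0 0 0 0.2 3.5 0 255;0 0 0 0.2 3.5 0 255;0 0 0 0.2 3 0 255;0 0 0 0.2 1.5 0 255'; python3 -m pendant '0 0 -4 0 0 0 255;0 0 -7 0 0 0 255;0 0 -8 0 0 0 255;0 0 -8 0 0 0 255;0 0 -8 0 0 0 255;0 0 -8 0 0 0 255;0 0 -8 0 0 0 255;0 0 -8 0 0 0 255;0 0 -8 0 0 0 255;0 0 -7 0 0 0 255'; python3 -c "
from h import *
plan(.659,-.170,.166,75.5)
"
```

```text
time_s: 14.1
ee_pos: [0.6569, -0.1674, 0.2249]
tcp_rot: [-0.0, 1.0, 0.012, -0.001]
wrist_force: [0.3, 0.5, -5.8]
opening: 0.126
time_s: 15.1
ee_pos: [0.6572, -0.1646, 0.2254]
tcp_rot: [-0.001, 0.789, 0.614, -0.0]
wrist_force: [0.1, -0.5, -6.3]
opening: 0.126
t 15.1 pos [ 0.6572 -0.1646  0.2254] xang 75.8 F [ 0.1 -0.5 -6.3] open 0.126 q [-0.28  0.12  1.43  0.    1.6  -0.04]
turn [-0.1 -0.   0.3] shift now cm [-0.48  0.31  5.94] shift after turn [-0.48  0.31  5.94]
```

```bash
python3 -m pendant '0 0 0 -0.4 0.3 1.5 255;0 0 0 0 0 2 255;0 0 0 0 0 1.2 255;0 0 0 0 0 0.6 255;0 0 0 0 0 0.3 255;0 0 0 0 0 0 255';python3 -m pendant '0 0 0 0 0 0.2 255;0 0 0 0 0 0 255';python3 -m pendant '0 0 0 0 0 0.2 255;0 0 0 0 0 0 255'
```

```text
time_s: 15.7
ee_pos: [0.6594, -0.1697, 0.1706]
tcp_rot: [0.0, 0.791, 0.612, 0.0]
wrist_force: [-0.5, 0.1, -4.2]
opening: 0.12
time_s: 15.9
ee_pos: [0.6595, -0.1698, 0.169]
tcp_rot: [0.0, 0.791, 0.612, 0.0]
wrist_force: [-0.1, -0.3, -5.3]
opening: 0.126
time_s: 16.1
ee_pos: [0.6593, -0.1697, 0.1666]
tcp_rot: [0.0, 0.791, 0.612, 0.0]
wrist_force: [0.2, -0.8, -4.8]
opening: 0.127
```

```bash
python3 -m pendant '0 0 0 0 0 0.15 255;0 0 0 0 0 0 255';python3 -m pendant '0 0 0 0 0 0.1 255;0 0 0 0 0 0 255'
```

```text
time_s: 16.3
ee_pos: [0.6594, -0.1698, 0.1662]
tcp_rot: [0.0, 0.791, 0.612, 0.0]
wrist_force: [-4.0, 0.4, 3.4]
opening: 0.125
time_s: 16.5
ee_pos: [0.6594, -0.1698, 0.1662]
tcp_rot: [0.001, 0.791, 0.612, 0.0]
wrist_force: [-7.4, 1.8, 11.1]
opening: 0.123
```

```bash
python3 -m pendant '0 0 0 0 0 -0.15 100;0 0 0 0 0 0 100;0 0 0 0 0 0 100;0 0 0 0 0 0 100;0 0 0 0 0 0 100;0 0 0 0 0 0 60;0 0 0 0 0 -2 0;0 0 0 0 0 -4 0;0 0 0 0 0 -4 0;0 0 0 0 0 0 0'
python3 - <<'E'
from h import *
plan(.4285,-.3425,.26,25.5)
E
```

```text
time_s: 17.5
ee_pos: [0.6605, -0.1701, 0.2722]
tcp_rot: [0.003, 0.791, 0.612, 0.002]
wrist_force: [0.1, 0.1, 0.6]
opening: 0.937
t 17.5 pos [ 0.6605 -0.1701  0.2722] xang 75.5 F [0.1 0.1 0.6] open 0.937 q [-0.29  0.12  1.35  0.    1.66 -0.04]
turn [ 0.4 -0.2 50. ] shift now cm [-22.51 -18.15   1.08] shift after turn [-28.36   5.58   1.22]
```

```bash
python3 -m pendant '0 0 8.3 0 0 0 0;0 0 8.3 0 0 0 0;0 0 8.3 0 0 0 0;0 0 8.3 0 0 0 0;0 0 8.3 0 0 0 0;0 0 8.5 0 0 0 0;0 0 0 -3.5 0.7 0 0;0 0 0 -3.5 0.7 0 0;0 0 0 -3.5 0.7 0 0;0 0 0 -3.5 0.7 0 0'
python3 - <<'E'
from h import *
plan(.4285,-.3425,.26,25.5)
S=cam("scene");T=cam("top")
for n,f in(("scene",S),("top",T)):
  cv2.imwrite(f"pics/t8{n}.png",cv2.resize(f["image"][100:360,70:440],None,fx=2.1,fy=2.1,interpolation=2)[:600])
E
```

```text
time_s: 18.5
ee_pos: [0.5438, -0.2558, 0.2652]
tcp_rot: [-0.0, 0.975, 0.221, -0.0]
wrist_force: [0.5, -0.7, -0.7]
opening: 1.001
t 18.5 pos [ 0.5438 -0.2558  0.2652] xang 25.5 F [ 0.5 -0.7 -0.7] open 1.001 q [-0.48 -0.05  1.54 -0.    1.65  0.64]
turn [-0.  0.  0.] shift now cm [-14.14   2.86   0.52] shift after turn [-14.14   2.86   0.52]
```

View pics/t8scene.png

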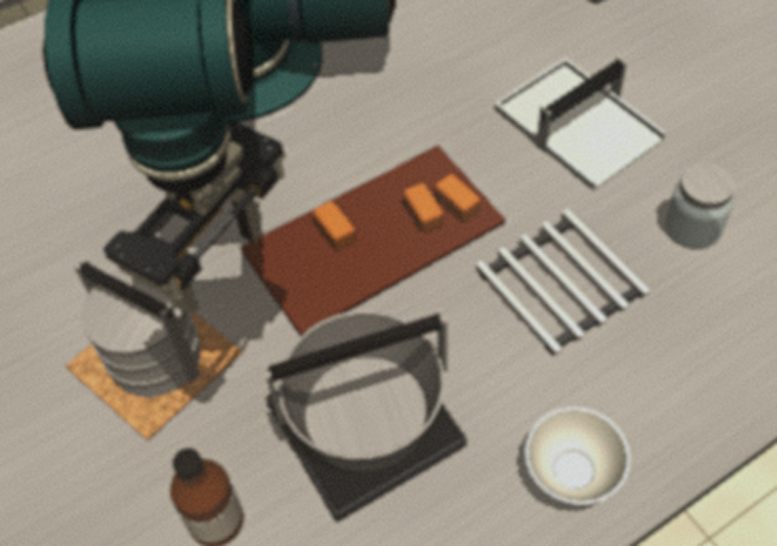

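View pics/t8top.png

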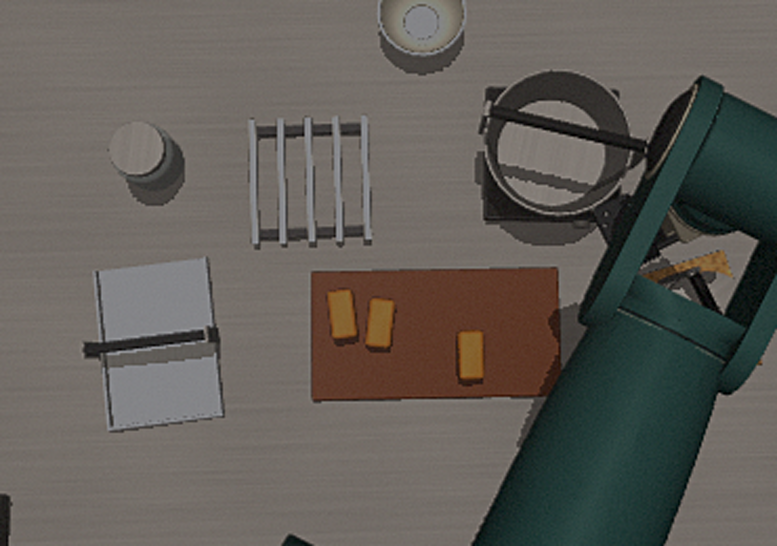

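```bash
python3 -m pendant '0 0 0 -3.5 0.7 0 0;0 0 0 -3.5 0.7 0 0;0 0 0 -3.5 0.7 0 0;0 0 0 -3.6 0.7 0 0;0 0 0 0 0 3.5 0;0 0 0 0 0 3.5 0;0 0 0 0 0 3.5 0;0 0 0 0 0 1.6 100;0 0 0 0 0 0 255;0 0 0 0 0 0 255' 60
python3 - <<'E'
from h import *
plan(.4285,-.3425,.1425,25.5)
f=cam("top")
p=np.array([(249,118),(369,115),(374,243),(255,246)])/2.1+[70,100]
X=back(f,p,.02);print(X[:,:2].round(4).tolist(),X.mean(0))
E
```

```text
time_s: 19.6
ee_pos: [0.4304, -0.3414, 0.146]
tcp_rot: [0.0, 0.975, 0.221, 0.0]
wrist_force: [-0.2, -0.3, 0.6]
opening: 0.789
t 19.6 pos [ 0.4304 -0.3414  0.146 ] xang 25.5 F [-0.2 -0.3  0.6] open 0.789 q [-0.72 -0.13  1.81  0.    1.47  0.41]
turn [ 0.1 -0.  -0. ] shift now cm [-0.22  0.02  0.35] shift after turn [-0.22  0.02  0.35]
[[0.7155, 0.2355], [0.7163, 0.0745], [0.5431, 0.0708], [0.5425, 0.2283]] [0.62936193 0.15226676 0.02      ]
```

```bash
python3 -m pendant '0 0 0 0 0 0.35 255;0 0 0 0 0 0 255;0 0 0 0 0 0 255;0 0 0 0 0 0 255;0 0 0 0 0 0 255;0 0 0 0 0 0 255;0 0 0 0 0 0 255;0 0 0 0 0 0 255;0 0 0 0 0 0 255;0 0 0 0 0 0 255'; python3 -m pendant '0 0 0 0 0 -1 255;0 0 0 0 0 -2 255;0 0 0 0 0 -3 255;0 0 0 0 0 -3 255;0 0 0 0 0 -3 255;0 0 0 0 0 -3 255;0 0 0 0 0 -2 255;0 0 0 0 0 0 255'
python3 - <<'E'
from h import *
plan(.629,.153,.31,25.5)
E
```

```text
time_s: 20.65
ee_pos: [0.4297, -0.3412, 0.141]
tcp_rot: [-0.0, 0.975, 0.221, -0.0]
wrist_force: [1.3, -1.0, -2.4]
opening: 0.126
time_s: 21.45
ee_pos: [0.4301, -0.3414, 0.3143]
tcp_rot: [0.002, 0.975, 0.221, 0.001]
wrist_force: [0.2, -0.6, -6.3]
opening: 0.124
t 21.45 pos [ 0.4301 -0.3414  0.3143] xang 25.5 F [ 0.2 -0.6 -6.3] open 0.124 q [-0.72 -0.17  1.57  0.    1.74  0.41]
turn [ 0.2 -0.1 -0. ] shift now cm [ 39.23 -36.07   0.37] shift after turn [ 39.24 -36.06   0.43]
```

```bash
python3 -m pendant '0 0 0 0.8 -1.6 0 255;0 0 0 1.6 -3.4 0 255;0 0 0 1.9 -4 0 255;0 0 0 1.9 -4 0 255;0 0 0 1.9 -4 0 255;0 0 0 1.9 -4 0 255;0 0 0 1.9 -4 0 255;0 0 0 1.9 -4 0 255;0 0 0 1.9 -4 0 255;0 0 0 1.5 -3.1 0 255';  python3 -m pendant '0 0 0 1.8 0 0 255;0 0 0 3.5 0 0 255;0 0 0 3.5 0 0 255;0 0 0 3.5 0 0 255;0 0 0 3.5 0 0 255;0 0 0 3.5 0 0 255;0 0 0 2 0 0 255;0 0 0 0.7 0 0 255;0 0 0 0 0 0 255'
python3 - <<'E'
from h import *
plan(.629,.153,.1565,25.5)
E
```

```text
time_s: 22.45
ee_pos: [0.4285, 0.0613, 0.3097]
tcp_rot: [-0.0, 0.975, 0.221, -0.001]
wrist_force: [0.6, 0.5, -6.2]
opening: 0.126
time_s: 23.35
ee_pos: [0.628, 0.1538, 0.3093]
tcp_rot: [-0.0, 0.975, 0.221, -0.001]
wrist_force: [0.6, 0.2, -6.4]
opening: 0.123
t 23.35 pos [0.628  0.1538 0.3093] xang 25.5 F [ 0.6  0.2 -6.4] open 0.123 q [0.2  0.05 1.37 0.   1.73 1.33]
turn [-0.   0.2  0. ] shift now cm [ 0.1   0.13 15.28] shift after turn [ 0.05  0.12 15.28]
```

```bash
python3 -m pendant '0 0 0 0.1 0.1 2 255;0 0 0 0 0 3 255;0 0 0 0 0 3 255;0 0 0 0 0 3 255;0 0 0 0 0 2 255;0 0 0 0 0 1.2 255;0 0 0 0 0 0.6 255;0 0 0 0 0 0 255;0 0 0 0 0 0 255';python3 -m pendant '0 0 0 0 0 0.2 255;0 0 0 0 0 0 255'; python3 -m pendant '0 0 0 0 0 0.2 255;0 0 0 0 0 0 255'
```

```text
time_s: 24.25
ee_pos: [0.6299, 0.1529, 0.1645]
tcp_rot: [0.0, 0.975, 0.221, 0.001]
wrist_force: [0.9, -0.3, -5.9]
opening: 0.128
time_s: 24.45
ee_pos: [0.6298, 0.1529, 0.1616]
tcp_rot: [0.0, 0.975, 0.221, 0.0]
wrist_force: [0.3, -0.8, -6.7]
opening: 0.126
time_s: 24.65
ee_pos: [0.6296, 0.1529, 0.159]
tcp_rot: [0.0, 0.975, 0.221, -0.0]
wrist_force: [-0.5, 0.1, -6.1]
opening: 0.125
```

```bash
python3 -m pendant '0 0 0 0 0 0.2 255;0 0 0 0 0 0 255'; python3 -m pendant '0 0 0 0 0 0.15 255;0 0 0 0 0 0 255'
```

```text
time_s: 24.85
ee_pos: [0.6295, 0.1529, 0.1568]
tcp_rot: [0.0, 0.975, 0.221, -0.0]
wrist_force: [-0.5, 0.4, -7.1]
opening: 0.123
time_s: 25.05
ee_pos: [0.6296, 0.1529, 0.1554]
tcp_rot: [-0.0, 0.975, 0.221, -0.0]
wrist_force: [0.2, -0.2, -6.5]
opening: 0.123
```

```bash
python3 -m pendant '0 0 0 0 0 0.1 255;0 0 0 0 0 0 255'; python3 -m pendant '0 0 0 0 0 0.1 255;0 0 0 0 0 0 255'
```

```text
time_s: 25.25
ee_pos: [0.6298, 0.1529, 0.1551]
tcp_rot: [0.0, 0.975, 0.221, 0.0]
wrist_force: [0.7, -1.1, -1.9]
opening: 0.125
time_s: 25.45
ee_pos: [0.6299, 0.1528, 0.1551]
tcp_rot: [0.0, 0.975, 0.221, 0.001]
wrist_force: [-2.2, -1.4, 4.6]
opening: 0.125
```

```bash
python3 -m pendant '0 0 0 0 0 -0.1 100;0 0 0 0 0 0 100;0 0 0 0 0 0 100;0 0 0 0 0 0 100;0 0 0 0 0 0 100;0 0 0 0 0 0 60;0 0 0 0 0 -2 0;0 0 0 0 0 -4 0;0 0 0 0 0 -4 0;0 0 0 0 0 -1 0'
python3 - <<'E'
from h import *
T=cam("top");S=cam("scene")
cv2.imwrite("pics/t9.png",cv2.resize(S["image"][100:360,70:440],None,fx=2.1,fy=2.1,interpolation=2))
def chunks(im,f,sc,off):
    hsv=cv2.cvtColor(im,cv2.COLOR_BGR2HSV)
    m=cv2.inRange(hsv,(10,120,120),(25,255,255))
    n,l,st,c=cv2.connectedComponentsWithStats(m)
    for i in range(1,n):
        if st[i,4]<500:continue
        pts=np.argwhere(l==i)[:,::-1].astype(np.float32)
        b=cv2.boxPoints(cv2.minAreaRect(pts))/sc+off
        X=back(f,b,.046)[:,:2]; e=[X[1]-X[0],X[2]-X[1]]; L=[np.linalg.norm(v) for v in e]; v=e[int(np.argmax(L))]
        print(X.mean(0).round(4),"L",np.round(L,3),"ang",round(np.degrees(np.arctan2(v[1],v[0]))%180,1),st[i,4])
chunks(cv2.imread("pics/t8top.png"),T,2.1,[70,100])
print("scene");chunks(cv2.imread("pics/t9.png"),S,2.1,[70,100])
plan(.45,.113,.2,0)
E
```

```text
time_s: 26.45
ee_pos: [0.6305, 0.1531, 0.2698]
tcp_rot: [0.0, 0.975, 0.221, 0.003]
wrist_force: [-1.0, 0.6, 1.4]
opening: 0.934
[ 0.5074 -0.3601] L [0.031 0.074] ang 83.2 566
[0.4501 0.1136] L [0.03 0.06] ang 5.6 1028
[0.4373 0.0646] L [0.06 0.03] ang 173.0 1040
[ 0.3937 -0.0518] L [0.029 0.059] ang 0.0 1014
scene
[0.4399 0.0635] L [0.035 0.07 ] ang 173.1 806
[ 0.3967 -0.0522] L [0.038 0.068] ang 179.9 967
[ 0.4529 -0.3437] L [0.17  0.162] ang 109.1 13169
t 26.55 pos [0.6301 0.153  0.2665] xang 25.5 F [-0.2 -0.1  0.2] open 0.989 q [0.2  0.05 1.44 0.   1.65 1.32]
turn [ 0.  -0.2 25.5] shift now cm [-18.    -4.14   6.6 ] shift after turn [-18.01   4.     6.65]
```

View pics/t9.png

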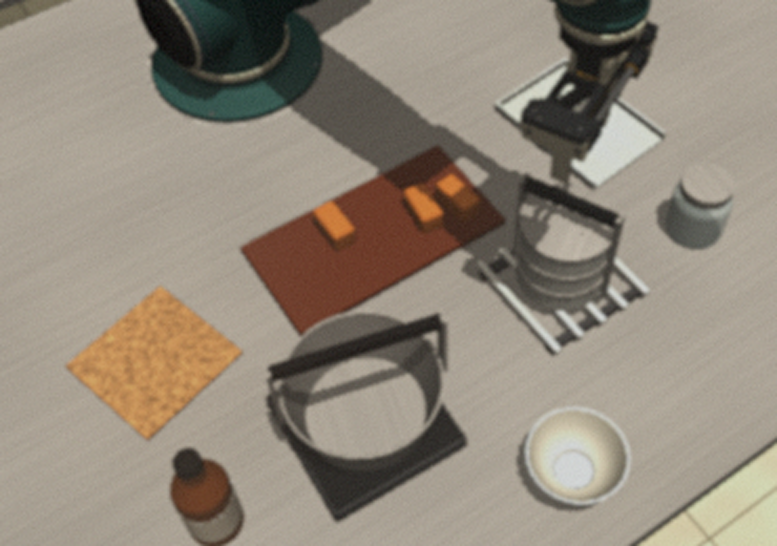

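```bash
python3 -c "
from h import *
plan(.4505,.1136,.12,96)"; python3 -m pendant '0 0 0 -4 0 0 0;0 0 0 -4 0 0 0;0 0 -8.5 -4 0 0 0;0 0 -8.5 -2 0 0 0;0 0 -8.5 0 0 0 0;0 0 -8.5 0 0 0 0;0 0 -8.5 0 0 0 0;0 0 -8.5 0 0 0 0;0 0 -8.5 0 0 0 0;0 0 -8.5 0 0 0 0'; python3 -c "
from h import *
plan(.4505,.1136,.12,96)"
```

```text
t 26.55 pos [0.6301 0.153  0.2665] xang 25.5 F [-0.2 -0.1  0.2] open 0.989 q [0.2  0.05 1.44 0.   1.65 1.32]
turn [  0.1  -0.1 -70.5] shift now cm [-17.95  -4.18  14.6 ] shift after turn [ -2.04 -18.27  14.65]
time_s: 27.55
ee_pos: [0.5043, 0.0901, 0.2625]
tcp_rot: [-0.001, 0.683, 0.73, -0.001]
wrist_force: [-0.1, -0.2, -0.1]
opening: 1.0
t 27.55 pos [0.5043 0.0901 0.2625] xang 93.8 F [-0.1 -0.2 -0.1] open 1.0 q [ 0.13 -0.25  1.72  0.    1.67  0.06]
turn [-0.1  0.  -2.2] shift now cm [ 2.71 -5.18 14.27] shift after turn [ 2.9  -5.11 14.25]
```

```bash
python3 -m pendant '0 0 -2.2 0 0 0 0;0 0 0 2.9 -3 0 0;0 0 0 0 -2.1 3.5 0;0 0 0 0 0 4 0;0 0 0 0 0 4 0;0 0 0 0 0 2.7 0;0 0 0 0 0 0 0'
python3 - <<'E'
from h import *
plan(.4505,.1136,.016,96)
S=cam("scene")
cv2.imwrite("pics/t10.png",cv2.resize(S["image"][120:270,170:350],None,fx=4,fy=4,interpolation=2))
E
```

```text
time_s: 28.25
ee_pos: [0.4487, 0.1134, 0.1174]
tcp_rot: [-0.002, 0.671, 0.741, -0.003]
wrist_force: [0.3, 0.8, 1.4]
opening: 1.0
t 28.25 pos [0.4487 0.1134 0.1174] xang 95.7 F [0.3 0.8 1.4] open 1.0 q [ 0.19 -0.31  2.    0.    1.46  0.09]
turn [-0.4  0.  -0.3] shift now cm [1.000e-02 2.600e-01 1.014e+01] shift after turn [-0.    0.19 10.14]
```

View pics/t10.png

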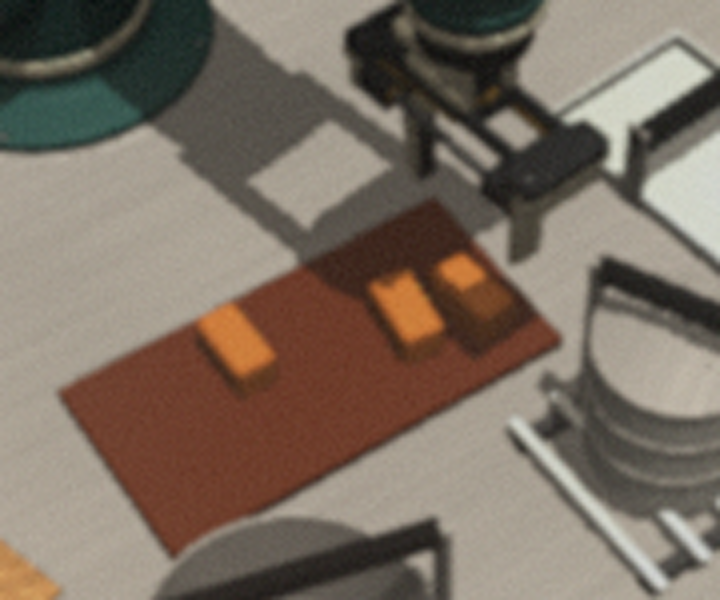

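```bash
python3 -m pendant '0 0 0 0 0.2 3 0;0 0 0 0 0 3 0;0 0 0 0 0 2.5 0;0 0 0 0 0 1.5 0;0 0 0 0 0 0 0' 20; python3 -m pendant '0 0 0 0 0 0 255;0 0 0 0 0 0 255;0 0 0 0 0 0 255;0 0 0 0 0 0 255;0 0 0 0 0 0 255;0 0 0 0 0 0 255;0 0 0 0 0 0 255'; python3 -c "
from h import *
plan(.4505,.1136,.016,96)"
```

```text
time_s: 28.8
ee_pos: [0.4527, 0.114, 0.0219]
tcp_rot: [-0.001, 0.671, 0.741, -0.001]
wrist_force: [-0.3, -1.1, 0.4]
opening: 0.999
time_s: 29.5
ee_pos: [0.4534, 0.1142, 0.0233]
tcp_rot: [0.0, 0.671, 0.741, 0.0]
wrist_force: [-1.9, -0.5, 6.3]
opening: 0.685
t 29.5 pos [0.4534 0.1142 0.0233] xang 95.7 F [-1.9 -0.5  6.3] open 0.685 q [ 0.19 -0.22  2.09  0.    1.27  0.09]
turn [ 0.  -0.  -0.3] shift now cm [-0.03 -0.29  0.73] shift after turn [-0.03 -0.29  0.73]
```

```bash
python3 -m pendant '0 0 0 0 0 0 60;0 0 0 0 0 0 60;0 0 0 0 -0.2 0.6 60;0 0 0 0 0 0 60;0 0 0 0 0 0 60'; python3 -m pendant '0 0 0 0 0 0 255;0 0 0 0 0 0 255;0 0 0 0 0 0 255;0 0 0 0 0 0 255;0 0 0 0 0 0 255;0 0 0 0 0 0 255;0 0 0 0 0 0 255'; python3 -c "
from h import *
plan(.4505,.1136,.016,96)"
```

```text
time_s: 30.0
ee_pos: [0.4508, 0.1138, 0.0163]
tcp_rot: [-0.0, 0.671, 0.741, -0.0]
wrist_force: [0.6, 0.6, 1.0]
opening: 0.763
time_s: 30.7
ee_pos: [0.4511, 0.1139, 0.0167]
tcp_rot: [0.0, 0.671, 0.741, 0.0]
wrist_force: [0.6, -0.2, 0.0]
opening: 0.684
t 30.7 pos [0.4511 0.1139 0.0167] xang 95.7 F [ 0.6 -0.2  0. ] open 0.684 q [ 0.19 -0.22  2.1   0.    1.26  0.09]
turn [ 0.  -0.  -0.3] shift now cm [-0.02 -0.07  0.07] shift after turn [-0.02 -0.07  0.07]
```

Lift and turn to the tray.

```bash
python3 -m pendant '0 0 0 0 0 -2 255;0 0 0 0 0 -4 255;0 0 0 0 0 -4 255;0 0 0 0 0 -4 255;0 0 0 0 0 -2 255;0 0 0 4 0 0 255;0 0 0 4 0 0 255;0 0 0 4 0 0 255;0 0 0 4 0 0 255;0 0 0 4 0 0 255'
python3 - <<'E'
from h import *
plan(.367,.351,.12,186)
S=cam("scene")
cv2.imwrite("pics/t11.png",cv2.resize(S["image"][90:240,250:430],None,fx=4,fy=4,interpolation=2))
T=cam("top")
cv2.imwrite("pics/t11t.png",cv2.resize(T["image"][190:330,90:290],None,fx=4,fy=4,interpolation=2))
E
```

```text
time_s: 31.7
ee_pos: [0.4308, 0.3145, 0.1766]
tcp_rot: [0.0, 0.671, 0.741, 0.0]
wrist_force: [1.3, -0.4, 0.4]
opening: 0.685
t 31.7 pos [0.4308 0.3145 0.1766] xang 95.7 F [ 1.3 -0.4  0.4] open 0.685 q [ 0.58 -0.18  1.8  -0.    1.52  0.48]
turn [  0.    0.  -90.3] shift now cm [ 4.26 -5.98  5.66] shift after turn [5.96 4.29 5.66]
```

View pics/t11.png

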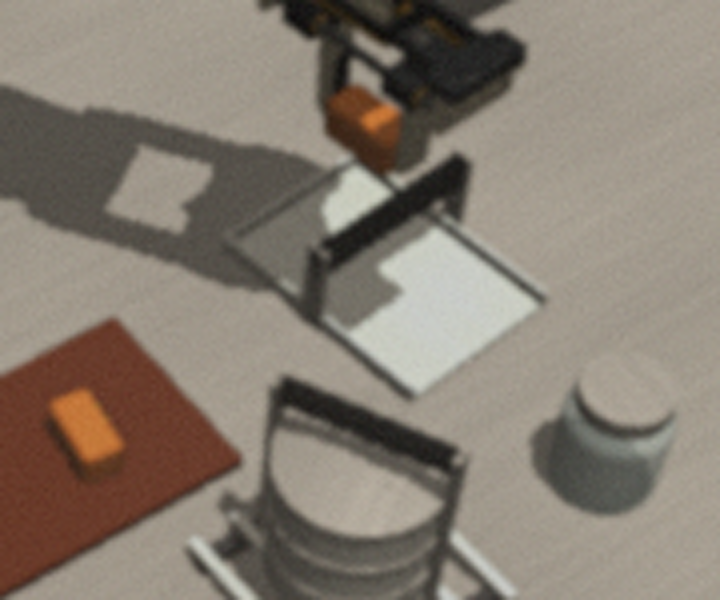

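View pics/t11t.png

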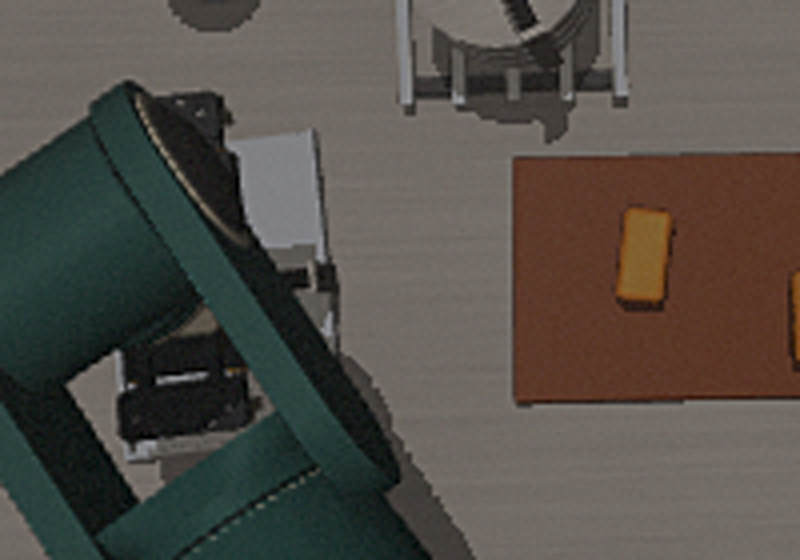

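```bash
python3 -m pendant '0 0 -8.4 2.1 -3 0 255;0 0 -8.2 1.6 -3.3 0 255;0 0 -8.2 0 0 0 255;0 0 -8.2 0 0 0 255;0 0 -8.2 0 0 0 255;0 0 -8.2 0 0 0 255;0 0 -8.2 0 0 0 255;0 0 -8.2 0 0 0 255;0 0 -8.2 0 0 0 255;0 0 -8.2 0 0 0 255';  python3 -c "
from h import *
plan(.367,.351,.009,186)"
```

```text
time_s: 32.8
ee_pos: [0.3636, 0.3379, 0.1765]
tcp_rot: [-0.0, 0.016, 1.0, -0.0]
wrist_force: [0.1, -0.3, -0.1]
opening: 0.687
t 32.8 pos [0.3636 0.3379 0.1765] xang 178.2 F [ 0.1 -0.3 -0.1] open 0.687 q [ 0.7  -0.27  1.87 -0.    1.54 -0.84]
turn [-0.  -0.  -7.8] shift now cm [-0.31  1.33 16.75] shift after turn [-0.48  1.27 16.75]
```

```bash
python3 -m pendant '0 0 -7.8 0 0 0 255;0 0 0 -0.5 1.1 3 255;0 0 0 0 0 3.5 255;0 0 0 0 0 3.5 255;0 0 0 0 0 2.5 255;0 0 0 0 0 1.5 255;0 0 0 0 0 0 255;0 0 0 0 0 0 255'; python3 -c "
from h import *
plan(.367,.349,.009,186)
S=cam('scene')
cv2.imwrite('pics/t12.png',cv2.resize(S['image'][90:240,250:430],None,fx=4,fy=4,interpolation=2))"
```

```text
time_s: 33.6
ee_pos: [0.3678, 0.3499, 0.0377]
tcp_rot: [0.0, -0.05, 0.999, 0.0]
wrist_force: [-0.3, -0.4, -1.0]
opening: 0.688
t 33.6 pos [0.3678 0.3499 0.0377] xang -174.3 F [-0.3 -0.4 -1. ] open 0.688 q [ 0.71 -0.14  2.   -0.    1.28 -0.96]
turn [ 0.   0.  -0.3] shift now cm [ 0.09 -0.09  2.87] shift after turn [ 0.09 -0.09  2.87]
```

View pics/t12.png

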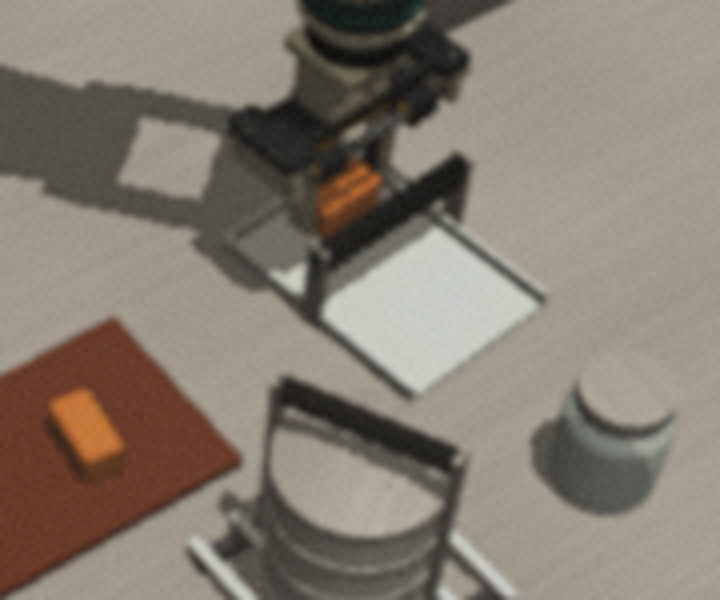

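```bash
python3 -m pendant '0 0 0 0 0 1.5 255;0 0 0 0 0 0.9 255;0 0 0 0 0 0 255;0 0 0 0 0 0 255'; python3 -m pendant '0 0 0 0 0 0.2 255;0 0 0 0 0 0 255'; python3 -m pendant '0 0 0 0 0 0.2 255;0 0 0 0 0 0 255'
```

```text
time_s: 34.05
ee_pos: [0.3672, 0.3497, 0.0124]
tcp_rot: [-0.0, -0.05, 0.999, -0.0]
wrist_force: [0.1, 0.3, -0.6]
opening: 0.689
time_s: 34.25
ee_pos: [0.3674, 0.3498, 0.0107]
tcp_rot: [0.0, -0.05, 0.999, 0.0]
wrist_force: [-0.6, -0.7, -0.3]
opening: 0.688
time_s: 34.45
ee_pos: [0.3674, 0.3499, 0.0087]
tcp_rot: [0.0, -0.05, 0.999, 0.0]
wrist_force: [0.3, 1.1, -0.4]
opening: 0.687
```

```bash
python3 -m pendant '0 0 0 0 0 0 50;0 0 0 0 0 0 50;0 0 0 0 0 0 50;0 0 0 0 0 -1.5 50;0 0 0 0 0 -4 50;0 0 0 0 0 -4 50;0 0 0 0 0 -4 50;0 0 0 0 0 -2 50;0 0 0 0 0 0 50'; python3 -c "
from h import *
plan(.438,.064,.12,173)
T=cam('top');S=cam('scene')
cv2.imwrite('pics/t13.png',cv2.resize(S['image'][90:240,250:430],None,fx=4,fy=4,interpolation=2))"
```

```text
time_s: 35.35
ee_pos: [0.3682, 0.3505, 0.1682]
tcp_rot: [0.002, -0.05, 0.999, 0.002]
wrist_force: [0.0, 0.4, -0.7]
opening: 0.807
t 35.35 pos [0.3682 0.3505 0.1682] xang -174.3 F [ 0.   0.4 -0.7] open 0.807 q [ 0.71 -0.24  1.86  0.    1.51 -0.96]
turn [ 0.2  0.2 12.7] shift now cm [ -4.09 -29.22   4.74] shift after turn [-10.42 -27.59   4.82]
```

View pics/t13.png

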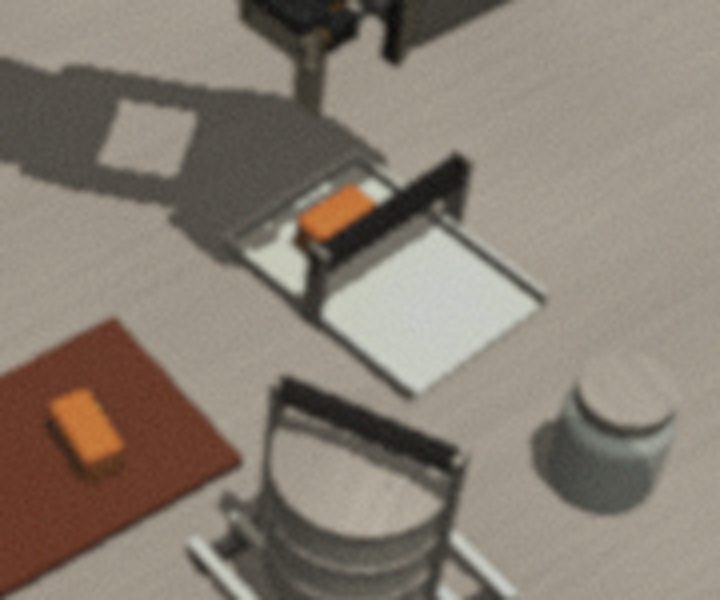

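```bash
python3 -m pendant '0 0 6.4 0 0 0 50;0 0 6.3 0 0 0 50;0 0 0 -1.5 -4.2 0 60;0 0 0 -1.5 -4.2 0 60;0 0 0 -1.5 -4.2 0 60;0 0 0 -1.5 -4.2 0 60;0 0 0 -1.5 -4.2 0 60;0 0 0 -1.5 -4.2 0 60;0 0 0 -1.4 -2.4 0 60;0 0 0 0 0 3 60'
python3 - <<'E'
from h import *
plan(.438,.064,.016,173)
S=cam("scene")
cv2.imwrite("pics/t14.png",cv2.resize(S["image"][120:270,170:350],None,fx=4,fy=4,interpolation=2))
E
```

```text
time_s: 36.45
ee_pos: [0.4385, 0.0605, 0.1352]
tcp_rot: [0.002, 0.063, 0.998, -0.0]
wrist_force: [-0.6, 0.5, 0.1]
opening: 0.767
t 36.45 pos [0.4385 0.0605 0.1352] xang 172.8 F [-0.6  0.5  0.1] open 0.767 q [ 0.08 -0.38  2.03 -0.    1.49 -1.37]
turn [ 0.   0.2 -0.2] shift now cm [ 0.13  0.34 11.92] shift after turn [ 0.09  0.35 11.92]
```

View pics/t14.png

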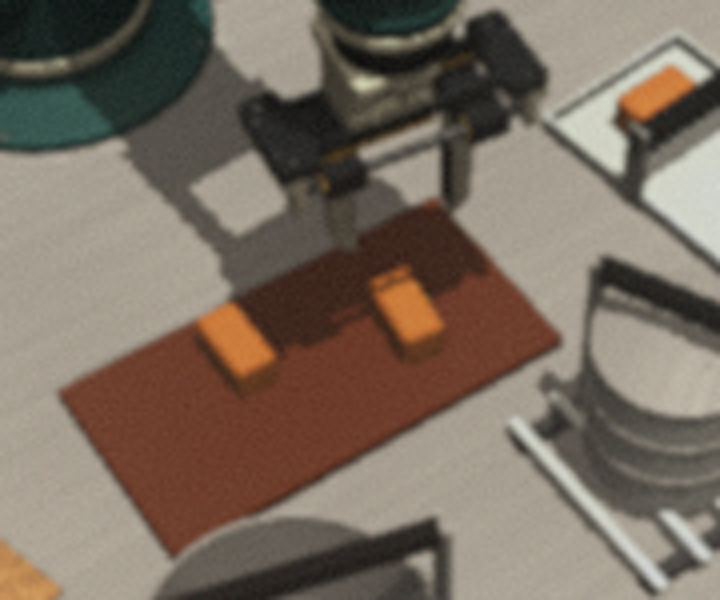

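```bash
python3 -m pendant '0 0 0 0.1 0.35 3.5 60;0 0 0 0 0 3.5 60;0 0 0 0 0 3 60;0 0 0 0 0 1.3 60;0 0 0 0 0 0 60;0 0 0 0 0 0 60'; python3 -c "
from h import *
plan(.438,.064,.016,173)"
```

```text
time_s: 37.1
ee_pos: [0.4366, 0.0669, 0.0217]
tcp_rot: [0.0, 0.061, 0.998, 0.0]
wrist_force: [-0.3, -0.4, 0.1]
opening: 0.766
t 37.1 pos [0.4366 0.0669 0.0217] xang 173.0 F [-0.3 -0.4  0.1] open 0.766 q [ 0.09 -0.29  2.15  0.    1.28 -1.35]
turn [ 0.  0. -0.] shift now cm [-0.17 -0.27  0.57] shift after turn [-0.17 -0.27  0.57]
```

```bash
python3 -m pendant '0 0 0 -0.2 -0.25 0.5 60;0 0 0 0 0 0 255;0 0 0 0 0 0 255;0 0 0 0 0 0 255;0 0 0 0 0 0 255;0 0 0 0 0 0 255;0 0 0 0 0 0 255;0 0 0 0 0 0 255;0 0 0 0 0 0 255;0 0 0 0 0 0 255'; python3 -m pendant '0 0 0 0 0 -2 255;0 0 0 0 0 -4 255;0 0 0 0 0 -4 255;0 0 0 0 0 -4 255;0 0 0 0 0 -3 255;0 0 -6.5 0 0 0 255;0 0 -6.5 0 0 0 255;0 0 0 0 0 0 255'; python3 -c "
from h import *
a=np.radians(6);
for u,v in((50,33),(50,-33)): print(u,v, .419+.001*(u*np.cos(a)-v*np.sin(a)), .355+.001*(u*np.sin(a)+v*np.cos(a)))
plan(.472,.327,.1,186)"
```

```text
time_s: 38.1
ee_pos: [0.438, 0.064, 0.0158]
tcp_rot: [0.0, 0.061, 0.998, 0.0]
wrist_force: [-1.2, 0.6, 2.7]
opening: 0.363
time_s: 38.9
ee_pos: [0.4379, 0.064, 0.1856]
tcp_rot: [0.0, -0.053, 0.999, -0.0]
wrist_force: [-0.2, -0.1, -2.1]
opening: 0.365
50 33 0.4652766554805811 0.3930456457105357
50 -33 0.47217553405624624 0.32740720061622963
t 38.9 pos [0.4379 0.064  0.1856] xang -173.9 F [-0.2 -0.1 -2.1] open 0.365 q [ 0.09 -0.4   1.96 -0.    1.58 -1.59]
turn [-0.   0.   0.1] shift now cm [-6.18 25.79  8.56] shift after turn [-6.14 25.8   8.56]
```

```bash
python3 -m pendant '0 0 0 -1 4 0 255;0 0 0 -1 4 0 255;0 0 0 -1 4 0 255;0 0 0 -1 4 0 255;0 0 0 -1 4 0 255;0 0 0 -1.1 4 0 255;0 0 0 0 2 2 255;0 0 0 0 0 4 255;0 0 0 0 0 3.5 255;0 0 0 0 0 3 255'; python3 -c "
from h import *
plan(.473,.329,.0085,186)"
```

```text
time_s: 39.9
ee_pos: [0.4708, 0.3288, 0.0581]
tcp_rot: [-0.001, -0.05, 0.999, -0.0]
wrist_force: [-0.3, 0.0, -1.4]
opening: 0.363
t 39.9 pos [0.4708 0.3288 0.0581] xang -174.2 F [-0.3  0.  -1.4] open 0.363 q [ 0.57 -0.01  1.84 -0.    1.31 -1.11]
turn [-0.  -0.1 -0.2] shift now cm [-0.23  0.    4.96] shift after turn [-0.22 -0.    4.96]
```

```bash
python3 -m pendant '0 0 0 -0.2 0 2 255;0 0 0 0 0 1.2 255;0 0 0 0 0 0 255;0 0 0 0 0 0 255'; python3 -c "
from h import *
plan(.473,.329,.0085,186)
T=cam('top');S=cam('scene')
cv2.imwrite('pics/t15.png',cv2.resize(S['image'][90:240,250:430],None,fx=4,fy=4,interpolation=2))"
```

```text
time_s: 40.3
ee_pos: [0.4738, 0.3294, 0.0294]
tcp_rot: [0.0, -0.052, 0.999, 0.0]
wrist_force: [0.2, 0.1, -0.4]
opening: 0.366
t 40.3 pos [0.4738 0.3294 0.0294] xang -174.1 F [ 0.2  0.1 -0.4] open 0.366 q [ 0.56  0.02  1.86  0.    1.26 -1.11]
turn [ 0.   0.  -0.1] shift now cm [ 0.09 -0.03  2.09] shift after turn [ 0.08 -0.03  2.09]
```

View pics/t15.png

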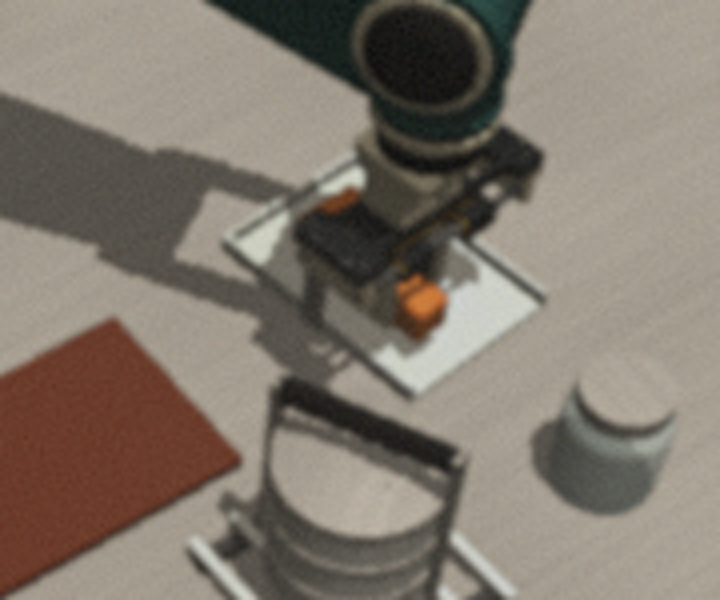

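```bash
python3 -m pendant '0 0 0 0 0 1 255;0 0 0 0 0 0.5 255;0 0 0 0 0 0 255'; python3 -m pendant '0 0 0 0 0 0.3 255;0 0 0 0 0 0 255';python3 -m pendant '0 0 0 0 0 0.2 255;0 0 0 0 0 0 255'
```

```text
time_s: 40.7
ee_pos: [0.4731, 0.3288, 0.0126]
tcp_rot: [-0.001, -0.052, 0.999, -0.0]
wrist_force: [-0.5, -0.1, -1.2]
opening: 0.361
time_s: 40.9
ee_pos: [0.4734, 0.3291, 0.0103]
tcp_rot: [-0.0, -0.052, 0.999, -0.0]
wrist_force: [-0.4, 0.4, -1.2]
opening: 0.364
time_s: 41.1
ee_pos: [0.4735, 0.3291, 0.0085]
tcp_rot: [-0.0, -0.052, 0.999, -0.0]
wrist_force: [-0.5, -0.5, -0.3]
opening: 0.366
```

```bash
python3 -m pendant '0 0 0 0 0 0 140;0 0 0 0 0 0 140;0 0 0 0 0 -1.5 140;0 0 0 0 0 -4 140;0 0 0 0 0 -4 60;0 0 0 0 0 -4 60;0 0 0 0 0 -2 60'; python3 -c "
from h import *
plan(.396,-.052,.12,179.5)"
```

```text
time_s: 41.8
ee_pos: [0.4742, 0.3296, 0.169]
tcp_rot: [0.002, -0.052, 0.999, 0.001]
wrist_force: [-0.2, -0.1, -0.6]
opening: 0.663
t 41.8 pos [0.4742 0.3296 0.169 ] xang -174.0 F [-0.2 -0.1 -0.6] open 0.663 q [ 0.56 -0.08  1.72 -0.    1.5  -1.11]
turn [0.1 0.2 6.5] shift now cm [ 11.78 -37.15   4.77] shift after turn [  7.49 -38.23   4.9 ]
```

```bash
python3 -m pendant '0 0 6.5 0 0 0 60;0 0 0 0.8 -4.2 0 60;0 0 0 0.8 -4.2 0 60;0 0 0 0.8 -4.2 0 60;0 0 0 0.8 -4.2 0 60;0 0 0 0.8 -4.2 0 60;0 0 0 0.8 -4.2 0 60;0 0 0 0.8 -4.2 0 60;0 0 0 0.8 -4.2 0 60;0 0 0 1 -4.5 0 60'
python3 - <<'E'
from h import *
plan(.396,-.052,.016,179.5)
T=cam("top");S=cam("scene")
cv2.imwrite("pics/t16.png",cv2.resize(S["image"][90:270,170:430],None,fx=3,fy=3,interpolation=2))
cv2.imwrite("pics/t16t.png",cv2.resize(T["image"][100:330,90:390],None,fx=2.6,fy=2.6,interpolation=2))
E
```

```text
time_s: 42.8
ee_pos: [0.3954, -0.0525, 0.1651]
tcp_rot: [0.001, 0.004, 1.0, -0.0]
wrist_force: [0.2, -0.1, -0.3]
opening: 0.763
t 42.8 pos [ 0.3954 -0.0525  0.1651] xang 179.5 F [ 0.2 -0.1 -0.3] open 0.763 q [-0.2  -0.51  2.06  0.    1.58 -1.76]
turn [-0.   0.1  0. ] shift now cm [-0.03  0.05 14.91] shift after turn [-0.06  0.05 14.91]
```

View pics/t16.png

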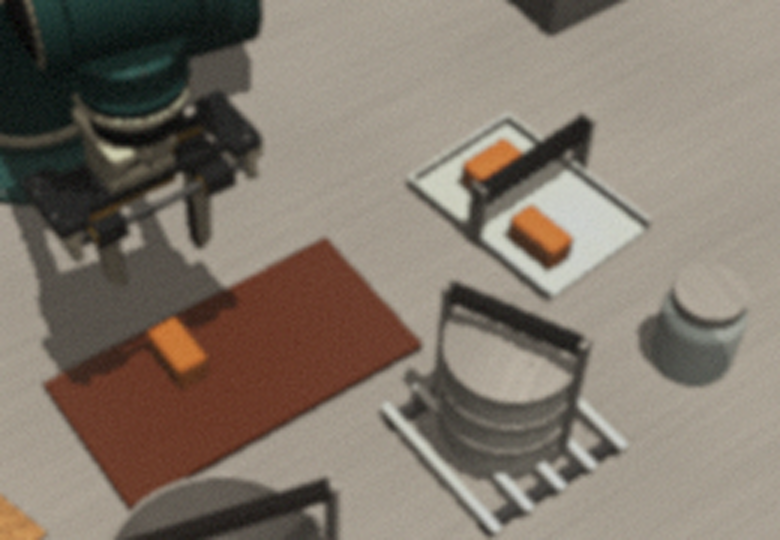

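View pics/t16t.png

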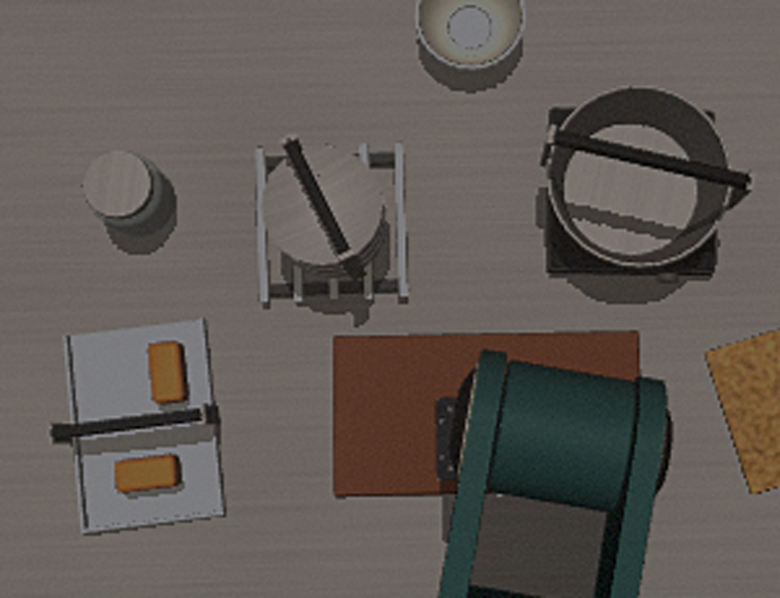

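```bash
python3 -m pendant '0 0 0 0 0 4 60;0 0 0 0 0 4 60;0 0 0 0 0 3 60;0 0 0 0 0 2 60;0 0 0 0 0 1.4 60;0 0 0 0 0 0 60;0 0 0 0 0 0 60'; python3 -c "
from h import *
plan(.396,-.052,.016,179.5)
S=cam('scene')
cv2.imwrite('pics/t17.png',cv2.resize(S['image'][130:270,150:320],None,fx=4,fy=4,interpolation=2))"
```

```text
time_s: 43.6
ee_pos: [0.3966, -0.0511, 0.0208]
tcp_rot: [0.0, 0.004, 1.0, -0.0]
wrist_force: [0.9, 0.1, 0.5]
opening: 0.767
t 43.6 pos [ 0.3966 -0.0511  0.0208] xang 179.5 F [0.9 0.1 0.5] open 0.767 q [-0.19 -0.4   2.23  0.    1.31 -1.75]
turn [-0.   0.1  0. ] shift now cm [ 0.06 -0.09  0.48] shift after turn [ 0.06 -0.1   0.48]
```

View pics/t17.png

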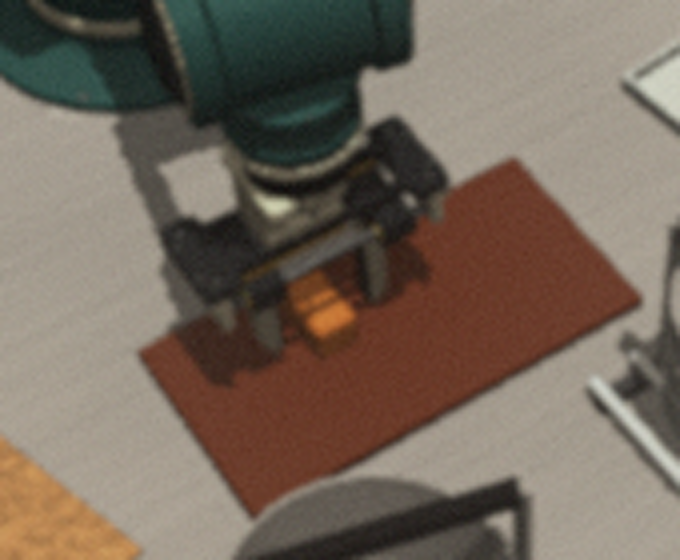

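```bash
python3 -m pendant '0 0 0 0 -0.1 0.5 60;0 0 0 0 0 0 255;0 0 0 0 0 0 255;0 0 0 0 0 0 255;0 0 0 0 0 0 255;0 0 0 0 0 0 255;0 0 0 0 0 0 255;0 0 0 0 0 0 255;0 0 0 0 0 0 255;0 0 0 0 0 0 255'; python3 -m pendant '0 0 0 0 0 -2 255;0 0 0 0 0 -4 255;0 0 0 0 0 -4 255;0 0 0 0 0 -4 255;0 0 0 0 0 -3 255;0 0 -6.5 0 0 0 255;0 0 0 0 0 0 255'; python3 -c "
from h import *
plan(.466,.392,.0085,186)"
```

```text
time_s: 44.65
ee_pos: [0.3961, -0.0522, 0.0147]
tcp_rot: [0.0, 0.005, 1.0, -0.0]
wrist_force: [-0.6, -0.9, 1.9]
opening: 0.364
time_s: 45.35
ee_pos: [0.3963, -0.0522, 0.1851]
tcp_rot: [0.001, -0.053, 0.999, -0.0]
wrist_force: [0.5, 0.0, -0.8]
opening: 0.365
t 45.35 pos [ 0.3963 -0.0522  0.1851] xang -173.9 F [ 0.5  0.  -0.8] open 0.365 q [-0.19 -0.51  2.03  0.    1.62 -1.87]
turn [-0.   0.1  0.1] shift now cm [-11.64  43.43  17.66] shift after turn [-11.58  43.45  17.66]
```

```bash
python3 -m pendant '0 0 0 -1.1 4.2 0 255;0 0 0 -1.1 4.2 0 255;0 0 0 -1.1 4.2 0 255;0 0 0 -1.1 4.2 0 255;0 0 0 -1.1 4.2 0 255;0 0 0 -1.1 4.2 0 255;0 0 0 -1.1 4.2 0 255;0 0 0 -1.1 4.2 0 255;0 0 0 -1.1 4.2 0 255;0 0 0 -1.6 5 0 255'; python3 -m pendant '0 0 0 0 0.5 3 255;0 0 0 0 0 4 255;0 0 0 0 0 3.5 255;0 0 0 0 0 3 255;0 0 0 0 0 2 255;0 0 0 0 0 0 255;0 0 0 0 0 0 255'; python3 -c "
from h import *
plan(.466,.392,.0085,186)
S=cam('scene')
cv2.imwrite('pics/t18.png',cv2.resize(S['image'][90:240,250:430],None,fx=4,fy=4,interpolation=2))"
```

```text
time_s: 46.35
ee_pos: [0.4648, 0.3846, 0.1835]
tcp_rot: [-0.001, -0.051, 0.999, -0.0]
wrist_force: [1.9, -0.6, 1.6]
opening: 0.364
time_s: 47.05
ee_pos: [0.4646, 0.3879, 0.0295]
tcp_rot: [-0.0, -0.051, 0.999, -0.0]
wrist_force: [-0.0, 0.0, -0.6]
opening: 0.364
t 47.05 pos [0.4646 0.3879 0.0295] xang -174.1 F [-0.   0.  -0.6] open 0.364 q [ 0.65  0.08  1.79  0.    1.27 -1.02]
turn [-0.  -0.1 -0.1] shift now cm [-0.18  0.4   2.1 ] shift after turn [-0.18  0.4   2.1 ]
```

View pics/t18.png

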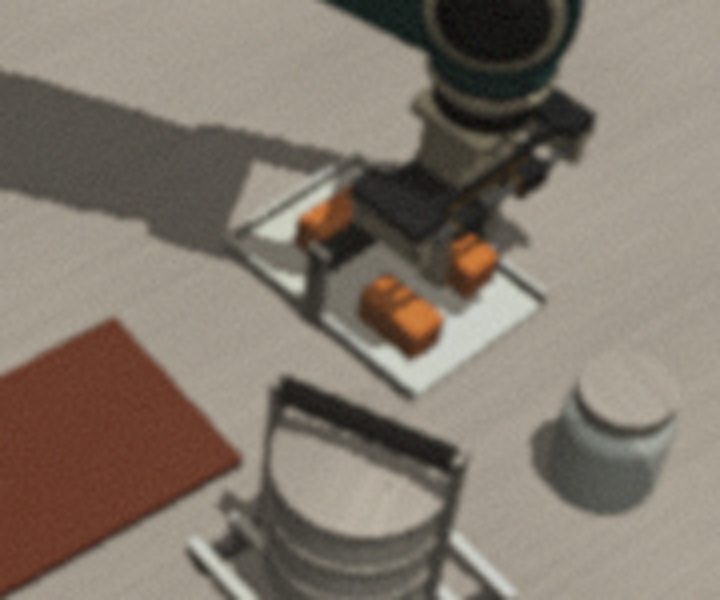

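```bash
python3 -m pendant '0 0 0 -0.1 0.2 1 255;0 0 0 0 0 0.6 255;0 0 0 0 0 0 255;0 0 0 0 0 0 255'; python3 -m pendant '0 0 0 0 0 0.3 255;0 0 0 0 0 0 255';python3 -m pendant '0 0 0 0 0 0.15 255;0 0 0 0 0 0 255'
```

```text
time_s: 47.5
ee_pos: [0.4656, 0.3901, 0.0136]
tcp_rot: [-0.0, -0.052, 0.999, -0.0]
wrist_force: [-0.2, 0.1, -0.1]
opening: 0.364
time_s: 47.7
ee_pos: [0.4655, 0.39, 0.0105]
tcp_rot: [-0.0, -0.052, 0.999, -0.0]
wrist_force: [0.3, 0.4, -0.4]
opening: 0.366
time_s: 47.9
ee_pos: [0.4655, 0.3901, 0.009]
tcp_rot: [-0.0, -0.052, 0.999, -0.0]
wrist_force: [-0.3, -0.1, -0.9]
opening: 0.362
```

```bash
python3 -m pendant '0 0 0 0 0 0.15 255;0 0 0 0 0 0 140;0 0 0 0 0 0 140;0 0 0 0 0 0 140;0 0 0 0 0 -1.5 140;0 0 0 0 0 -4 140;0 0 0 0 0 -4 0;0 0 0 0 0 -4 0;0 0 0 0 0 -4 0;0 0 0 0 0 0 0'; python3 -c "
from h import *
plan(.419,.355,.2,96)
T=cam('top');S=cam('scene')
cv2.imwrite('pics/t19.png',cv2.resize(S['image'][90:240,250:430],None,fx=4,fy=4,interpolation=2))
cv2.imwrite('pics/t19t.png',cv2.resize(T['image'][190:330,90:230],None,fx=4,fy=4,interpolation=2))"
```

```text
time_s: 48.9
ee_pos: [0.467, 0.3912, 0.1904]
tcp_rot: [0.004, -0.052, 0.999, 0.003]
wrist_force: [0.2, 0.4, 0.3]
opening: 0.745
t 48.9 pos [0.467  0.3912 0.1904] xang -174.0 F [0.2 0.4 0.3] open 0.745 q [ 0.66 -0.02  1.63  0.    1.52 -1.02]
turn [ 0.6  0.1 90. ] shift now cm [ 5.14 -3.09 -1.02] shift after turn [-3.1  -5.15 -0.96]
```

View pics/t19.png

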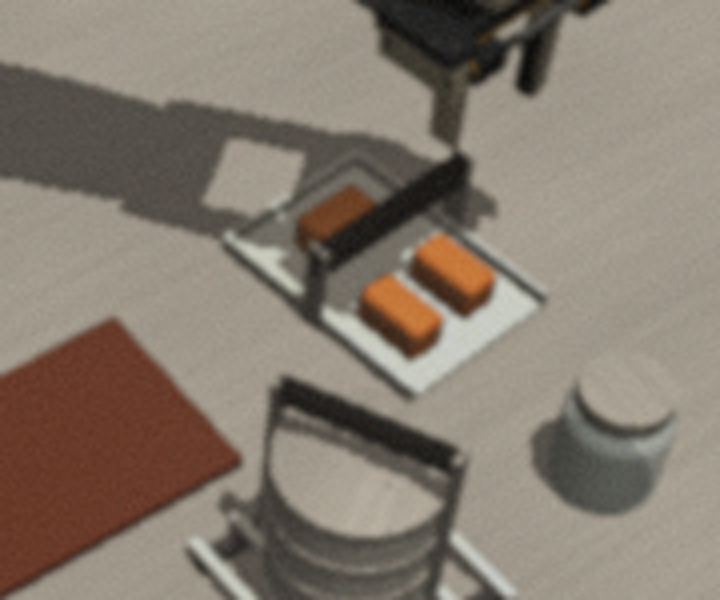

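Run:
```python
from h import *
T=cam('top');S=cam('scene')
X=back(T,np.array([(52,433),(217,413)])/2.6+[90,100],.085);print(X,X.mean(0))
X=back(S,np.array([(318,248),(463,157)])/4+[250,90],.085);print(X,X.mean(0))
# corners floor level
X=back(T,np.array([(67,336),(203,318),(225,516),(83,534)])/2.6+[90,100],.016);print(X,X.mean(0))
X=back(S,np.array([(228,238),(360,153),(548,297),(413,396)])/4+[250,90],.010);print(X,X.mean(0))
```

```text
[[0.41010314 0.43232162 0.085     ]
 [0.42635862 0.26654031 0.085     ]] [0.41823088 0.34943097 0.085     ]
[[0.42566914 0.28287381 0.085     ]
 [0.41360129 0.43412447 0.085     ]] [0.41963522 0.35849914 0.085     ]
[[0.51382572 0.43846717 0.016     ]
 [0.52993259 0.29376954 0.016     ]
 [0.32006008 0.27058583 0.016     ]
 [0.30498816 0.41922918 0.016     ]] [0.41720164 0.35551293 0.016     ]
[[0.32251472 0.27975186 0.01      ]
 [0.3069543  0.42737206 0.01      ]
 [0.51621752 0.44621553 0.01      ]
 [0.53318678 0.296152   0.01      ]] [0.41971833 0.36237286 0.01      ]
```

```bash
python3 -m pendant '0 0 8.4 2.5 -1.5 0 0;0 0 8.4 2.6 -0.8 0 0;0 0 8.4 0 0 0 0;0 0 8.4 0 0 0 0;0 0 8.4 0 0 0 0;0 0 8.4 0 0 0 0;0 0 8.4 0 0 0 0;0 0 8.4 0 0 0 0;0 0 8.4 0 0 0 0;0 0 8.4 0 0 0 0' 60; python3 -m pendant '0 0 6 0 0 0 0;0 0 0 0 0 0 0'; python3 -c "
from h import *
plan(.4185,.355,.11,96)"
```

```text
time_s: 50.1
ee_pos: [0.4156, 0.3654, 0.1812]
tcp_rot: [-0.0, 0.632, 0.775, -0.001]
wrist_force: [0.4, 0.5, -0.6]
opening: 0.999
time_s: 50.3
ee_pos: [0.4156, 0.3654, 0.1814]
tcp_rot: [-0.0, 0.67, 0.742, -0.001]
wrist_force: [-0.5, -0.7, 0.1]
opening: 0.995
t 50.3 pos [0.4156 0.3654 0.1814] xang 95.9 F [-0.5 -0.7  0.1] open 0.995 q [ 0.68 -0.14  1.75  0.    1.53  0.57]
turn [-0.1  0.1 -0.1] shift now cm [-1.06  0.19  7.14] shift after turn [-1.06  0.18  7.14]
```

```bash
python3 -m pendant '0 0 0 -1 0.2 3 0;0 0 0 0 0 3 0;0 0 0 0 0 2.5 0;0 0 0 0 0 2.5 0;0 0 0 0 0 1.4 0;0 0 0 0 0 0 0;0 0 0 0 0 0 0'; python3 -c "
from h import *
plan(.4185,.355,.053,96)
S=cam('scene')
cv2.imwrite('pics/t20.png',cv2.resize(S['image'][90:240,250:430],None,fx=4,fy=4,interpolation=2))"
```

```text
time_s: 51.0
ee_pos: [0.4192, 0.3561, 0.0593]
tcp_rot: [0.0, 0.669, 0.743, 0.0]
wrist_force: [0.4, -0.0, 0.5]
opening: 1.002
t 51.0 pos [0.4192 0.3561 0.0593] xang 96.1 F [ 0.4 -0.   0.5] open 1.002 q [ 0.66 -0.07  1.89  0.    1.32  0.55]
turn [ 0.  -0.   0.1] shift now cm [-0.1  -0.08  0.63] shift after turn [-0.1  -0.08  0.63]
```

View pics/t20.png

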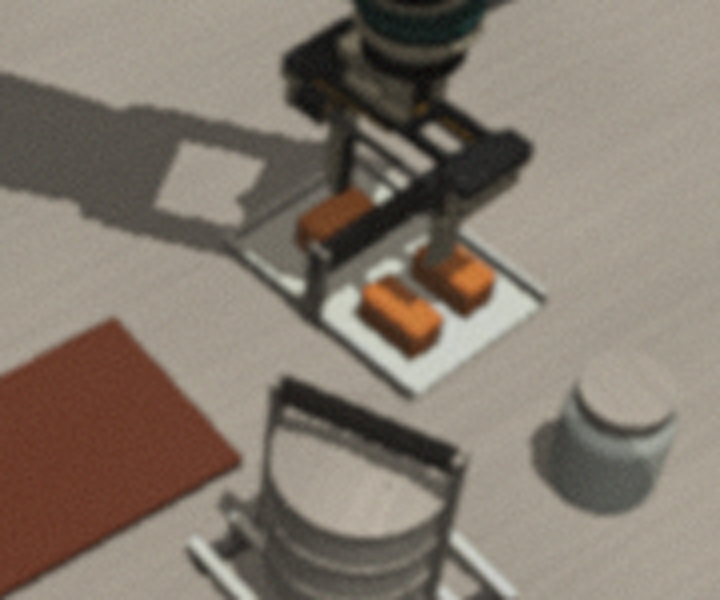

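```bash
python3 -m pendant '0 0 0 0 0 0.5 0;0 0 0 0 0 0 255;0 0 0 0 0 0 255;0 0 0 0 0 0 255;0 0 0 0 0 0 255;0 0 0 0 0 0 255;0 0 0 0 0 0 255;0 0 0 0 0 0 255;0 0 0 0 0 0 255;0 0 0 0 0 0 255' 60; python3 -m pendant '0 0 0 0 0 0 255;0 0 0 0 0 0 255;0 0 0 0 0 0 255;0 0 0 0 0 0 255;0 0 0 0 0 0 255;0 0 0 0 0 0 255'; python3 -m pendant '0 0 0 0 0 -0.5 255;0 0 0 0 0 -1 255;0 0 0 0 0 -1.5 255;0 0 0 0 0 -1.5 255;0 0 0 0 0 0 255;0 0 0 0 0 0 255'; python3 -c "
from h import *
plan(.4185,.355,.053,96)
S=cam('scene')
cv2.imwrite('pics/t21.png',cv2.resize(S['image'][90:240,250:430],None,fx=4,fy=4,interpolation=2))"
```

```text
time_s: 52.05
ee_pos: [0.419, 0.356, 0.0537]
tcp_rot: [0.0, 0.669, 0.743, 0.0]
wrist_force: [-1.3, 0.5, 0.4]
opening: 0.273
time_s: 52.65
ee_pos: [0.4191, 0.3559, 0.0536]
tcp_rot: [0.0, 0.669, 0.743, 0.0]
wrist_force: [2.9, 0.9, -1.3]
opening: 0.124
time_s: 53.25
ee_pos: [0.4192, 0.3561, 0.0992]
tcp_rot: [0.0, 0.669, 0.743, 0.001]
wrist_force: [-1.0, -0.3, -5.9]
opening: 0.127
t 53.25 pos [0.4192 0.3561 0.0992] xang 96.0 F [-1.  -0.3 -5.9] open 0.127 q [ 0.66 -0.1   1.85  0.    1.39  0.55]
turn [ 0.1 -0.  -0. ] shift now cm [-0.1  -0.08  4.62] shift after turn [-0.1  -0.08  4.62]
```

View pics/t21.png

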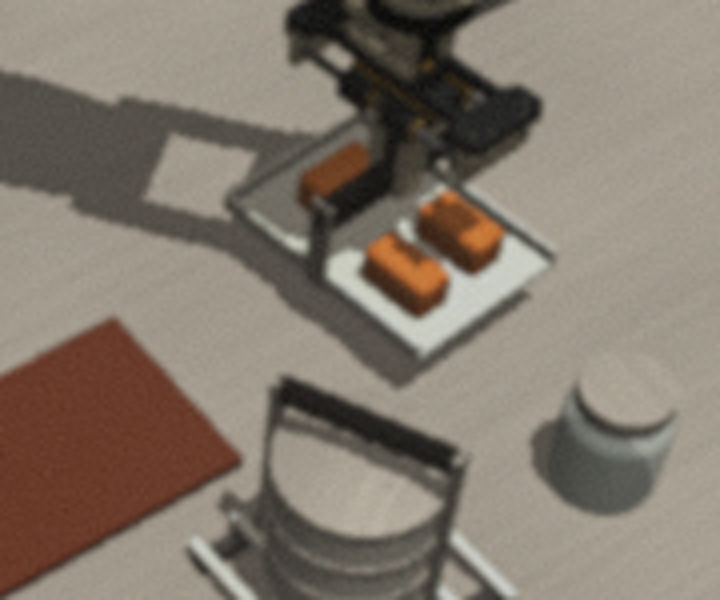

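```bash
python3 -m pendant '0 0 0 0 0 -1.5 255;0 0 0 0 0 -2.5 255;0 0 0 0 0 -3 255;0 0 0 0 0 -3.5 255;0 0 0 0 0 -3.5 255;0 0 0 0 0 -3 255;0 0 0 0 0 -2 255;0 0 0 0 0 -1 255;0 0 0 0 0 0 255'
python3 - <<'E'
from h import *
from scipy.optimize import least_squares
D=[(.2262,-.6357,.2179,.1165,1.4423),(.4864,-.3415,.2634,-.07,1.56),(.6492,-.1601,.262,.09,1.39),(.6476,-.1626,.1667,.12,1.52),(.4241,-.3442,.2115,-.16,1.73),(.6303,.1442,.1563,.08,1.58),(.628,.1538,.3093,.05,1.37),(.4487,.1134,.1174,-.31,2.0),(.4511,.1139,.0167,-.22,2.1),(.3963,-.0522,.1851,-.51,2.03),(.3966,-.0511,.0208,-.40,2.23),(.4738,.3294,.0294,.02,1.86)]
D=np.array(D);r=np.hypot(D[:,0],D[:,1]);z=D[:,2];a=D[:,3];b=a+D[:,4]
f=lambda p:np.r_[p[0]+p[1]*np.sin(a)+p[2]*np.sin(b)-r,p[3]+p[1]*np.cos(a)+p[2]*np.cos(b)-z]
s=least_squares(f,[0,.5,.5,.2]);print(s.x,abs(s.fun).max())
plan(.417,-.107,.29,75.5)
E
```

```text
time_s: 54.2
ee_pos: [0.4192, 0.3561, 0.2999]
tcp_rot: [0.0, 0.669, 0.743, 0.001]
wrist_force: [-0.5, -0.8, -5.3]
opening: 0.12
[-0.00172391  0.47642577  0.61835108 -0.26184196] 0.01977694137736019
t 54.2 pos [0.4192 0.3561 0.2999] xang 96.0 F [-0.5 -0.8 -5.3] open 0.12 q [ 0.66 -0.17  1.59 -0.    1.72  0.55]
turn [ 0.1 -0.1 20.5] shift now cm [-46.03  -5.04   0.95] shift after turn [-44.88  11.39   0.99]
```

```bash
python3 -m pendant '0 0 2 0 0 0 255;0 0 4 0 0 0 255;0 0 4 0 0 0 255;0 0 4 0 0 0 255;0 0 4 0 0 0 255;0 0 2.5 0 0 0 255;0 0 0 -0.8 0.2 0 255;0 0 0 -1.6 0.4 0 255;0 0 0 -2.4 0.6 0 255;0 0 0 -2.8 0.7 0 255'; python3 -m pendant '0 0 0 -2.8 0.7 0 255;0 0 0 -2.8 0.7 0 255;0 0 0 -2.8 0.7 0 255;0 0 0 -2.8 0.7 0 255;0 0 0 -2.8 0.7 0 255;0 0 0 -2.8 0.7 0 255;0 0 0 -2.8 0.7 0 255;0 0 0 -2.8 0.7 0 255;0 0 0 -2.8 0.7 0 255;0 0 0 -2.8 0.7 0 255';  python3 -c "
from h import *
plan(.417,-.107,.29,75.5)"
```

```text
time_s: 55.2
ee_pos: [0.418, 0.276, 0.298]
tcp_rot: [0.0, 0.79, 0.613, -0.0]
wrist_force: [0.4, -0.2, -5.5]
opening: 0.127
time_s: 56.2
ee_pos: [0.4149, -0.0129, 0.2983]
tcp_rot: [0.0, 0.791, 0.612, -0.0]
wrist_force: [0.9, -0.0, -5.9]
opening: 0.123
t 56.2 pos [ 0.4149 -0.0129  0.2983] xang 75.5 F [ 0.9 -0.  -5.9] open 0.123 q [-0.09 -0.47  1.83 -0.    1.79  0.16]
turn [0. 0. 0.] shift now cm [-9.06  2.56  0.84] shift after turn [-9.06  2.56  0.83]
```

```bash
python3 -m pendant '0 0 0 -2.6 0.7 0 255;0 0 0 -2.2 0.6 0 255;0 0 0 -1.6 0.5 0 255;0 0 0 -1 0.3 0 255;0 0 0 -0.5 0.1 0 255;0 0 0 0 0 0 255;0 0 0 0 0 0 255';  python3 -c "
from h import *
plan(.417,-.107,.29,75.5)
T=cam('top');S=cam('scene')
cv2.imwrite('pics/t22.png',cv2.resize(S['image'][100:340,150:400],None,fx=2.5,fy=2.5,interpolation=2))
cv2.imwrite('pics/t22t.png',cv2.resize(T['image'][100:330,90:390],None,fx=2.6,fy=2.6,interpolation=2))"
```

```text
time_s: 56.9
ee_pos: [0.4173, -0.0926, 0.2986]
tcp_rot: [-0.0, 0.791, 0.612, 0.0]
wrist_force: [-0.3, 0.2, -6.0]
opening: 0.125
t 56.9 pos [ 0.4173 -0.0926  0.2986] xang 75.5 F [-0.3  0.2 -6. ] open 0.125 q [-0.28 -0.44  1.81  0.    1.78 -0.03]
turn [-0. -0.  0.] shift now cm [-1.4   0.33  0.86] shift after turn [-1.4   0.33  0.86]
```

View pics/t22.png

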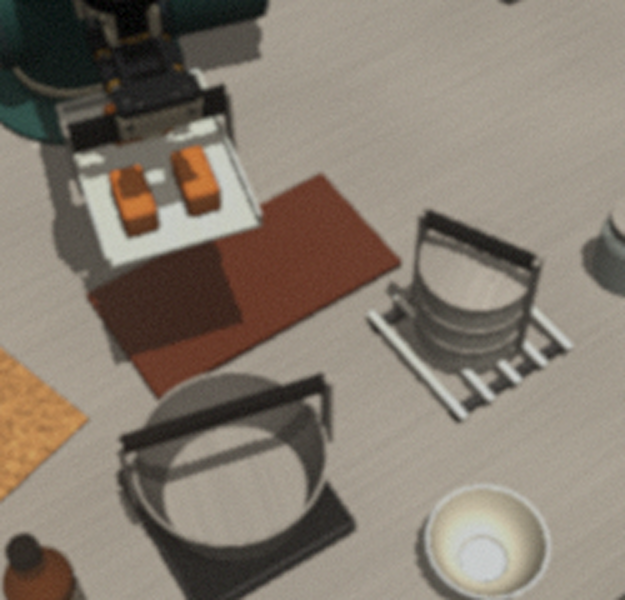

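View pics/t22t.png

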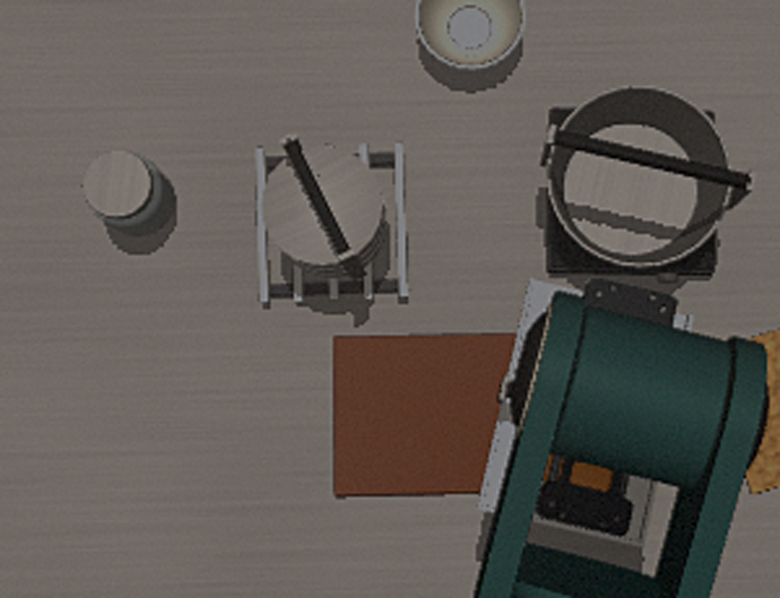

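Run:
```python
from h import *
T=cam('top');S=cam('scene')
for X in (back(T,np.array([(553,132),(748,182)])/2.6+[90,100],.195),back(S,np.array([(123,441),(325,382)])/2.5+[150,100],.195)):
  d=X[0]-X[1];print(X[:,:2],X.mean(0),np.degrees(np.arctan2(d[1],d[0])),np.linalg.norm(d))
# rim circle top: left 546,right 732,top 87,bottom 270
X=back(T,np.array([(546,178),(733,178),(638,87),(638,270)])/2.6+[90,100],.11);print(X[:,:2])
# lateral: tray lip corners top view
u=np.array([np.cos(np.radians(-14.5)),np.sin(np.radians(-14.5))])
c=np.array([.659,-.170])
for th,s,zl in((0,-.06,.16),(20,-.045,.13),(55,-.045,.13)):
  t=np.radians(th);lip=c+u*s
  f=np.cos(t),-np.sin(t); n=np.sin(t),np.cos(t)
  p=lip+u*(-.105*f[0]+.053*n[0]); print(th,p,zl-.105*f[1]+.053*n[1])
```

```text
[[ 0.68364046 -0.07376445]
 [ 0.6312398  -0.25851162]] [ 0.65744013 -0.16613804  0.195     ] 74.16483791155841 0.1920347546903034
[[ 0.63653409 -0.25694209]
 [ 0.68772251 -0.07579414]] [ 0.6621283  -0.16636811  0.195     ] -105.77912487755766 0.18824142870296223
[[ 0.65597967 -0.07160354]
 [ 0.6520667  -0.26220826]
 [ 0.74889333 -0.16879364]
 [ 0.55970627 -0.16178652]]
0 [ 0.49925564 -0.1286873 ] 0.213
20 [ 0.53745811 -0.13856713] 0.21571582395084837
55 [ 0.59915834 -0.15452389] 0.24641051577694958
```

```bash
python3 -c "
from h import *
plan(.508,-.128,.19,75.5)"; python3 -m pendant '0 0 0 -0.5 0.5 0 255;0 0 0 -0.5 1 0.5 255;0 0 0 -0.3 1.6 1 255;0 0 0 0 1.8 1.6 255;0 0 0 0 1.8 2 255;0 0 0 0 1.6 2 255;0 0 0 0 1 1.6 255;0 0 0 0 0.4 1 255;0 0 0 0 0 0.6 255;0 0 0 0 0 0 255'; python3 -c "
from h import *
plan(.508,-.128,.185,75.5)
S=cam('scene')
cv2.imwrite('pics/t23.png',cv2.resize(S['image'][100:340,150:400],None,fx=2.5,fy=2.5,interpolation=2))"
```

```text
t 57.1 pos [ 0.4175 -0.0925  0.2987] xang 75.5 F [-0.   0.6 -5.5] open 0.123 q [-0.28 -0.44  1.81  0.    1.78 -0.03]
turn [ 0. -0.  0.] shift now cm [-1.18  9.65 10.87] shift after turn [-1.17  9.65 10.87]
time_s: 58.1
ee_pos: [0.5078, -0.1299, 0.195]
tcp_rot: [-0.0, 0.791, 0.612, -0.0]
wrist_force: [-0.4, -0.4, -5.2]
opening: 0.128
t 58.1 pos [ 0.5078 -0.1299  0.195 ] xang 75.5 F [-0.4 -0.4 -5.2] open 0.128 q [-0.3  -0.21  1.79 -0.    1.56 -0.05]
turn [-0.1 -0.  -0. ] shift now cm [ 0.19 -0.02  1.  ] shift after turn [ 0.19 -0.03  1.  ]
```

View pics/t23.png

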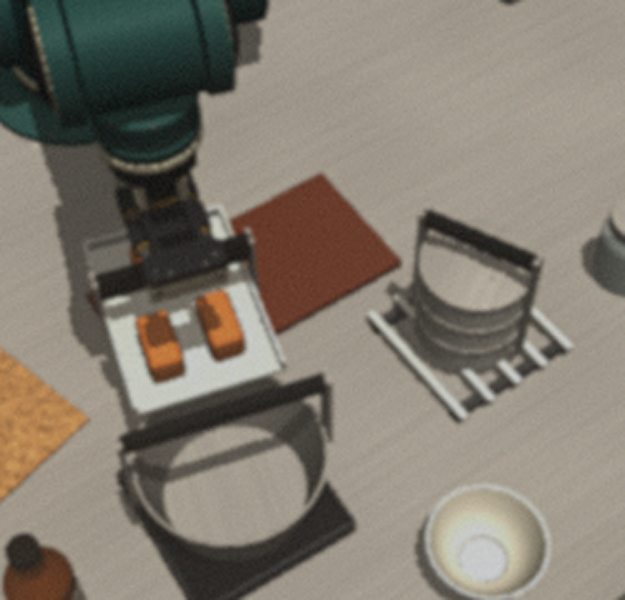

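```bash
python3 -m pendant '0 0 0 0.1 0 0.5 255;0 0 0 0 0 0.4 255;0 0 0 0 0 0 255;3 0 0 0 0.35 -0.55 255;6 0 0 0 0.65 -1.06 255;6 0 0 0 0.65 -1.06 255;0 0 0 0 0 0 255'; python3 -c "
from h import *
def lip():
  s=state();q=s['tcp_rot'];R=Ro.from_quat([q[1],q[2],q[3],q[0]]);return s['ee_pos']+R.apply([0,.105,.053])
print(lip())
plan(.508,-.128,.185,75.5)
S=cam('scene')
cv2.imwrite('pics/t24.png',cv2.resize(S['image'][100:340,150:400],None,fx=2.5,fy=2.5,interpolation=2))"
```

```text
time_s: 58.85
ee_pos: [0.528, -0.1341, 0.2113]
tcp_rot: [-0.105, 0.784, 0.607, -0.081]
wrist_force: [1.1, -0.7, -6.1]
opening: 0.125
[ 0.61262655 -0.15598963  0.13254513]
t 58.85 pos [ 0.528  -0.1341  0.2113] xang 75.5 F [ 1.1 -0.7 -6.1] open 0.125 q [-0.29  0.01  1.58 -0.01  1.82 -0.04]
turn [-15.2  -0.   -0. ] shift now cm [ 0.09 -1.33  3.08] shift after turn [ 0.09 -2.09  2.63]
```

View pics/t24.png

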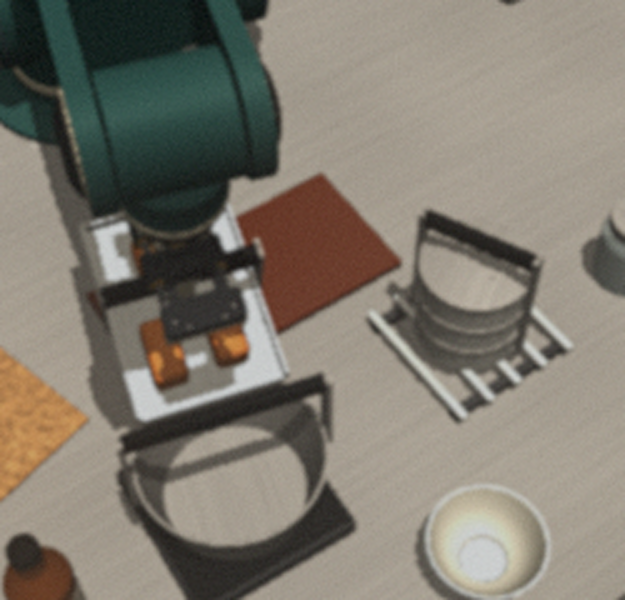

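```bash
cat > lip.py <<'E'
from h import *
s=state();q=s['tcp_rot'];R=Ro.from_quat([q[1],q[2],q[3],q[0]]);print("lip",(s['ee_pos']+R.apply([0,.105,.053])).round(4))
plan(.508,-.128,.185,75.5)
E
python3 -m pendant '6 0 0 0 0.65 -1.06 255;7 0 0 0 0.75 -1.24 255;7 0 0 0 0.75 -1.24 255;0 0 0 0 0 0 255'; python3 lip.py; python3 -c "
from h import *
S=cam('scene')
cv2.imwrite('pics/t25.png',cv2.resize(S['image'][100:340,150:400],None,fx=2.5,fy=2.5,interpolation=2))"
```

```text
time_s: 59.3
ee_pos: [0.5594, -0.1422, 0.2334]
tcp_rot: [-0.24, 0.753, 0.583, -0.186]
wrist_force: [-0.6, 0.5, -7.2]
opening: 0.123
lip [ 0.6126 -0.156   0.1294]
t 59.3 pos [ 0.5594 -0.1422  0.2334] xang 75.5 F [-0.6  0.5 -7.2] open 0.123 q [-0.28  0.3   1.3  -0.02  2.16 -0.04]
turn [-35.4  -0.   -0. ] shift now cm [ 0.09 -1.54  7.03] shift after turn [ 0.09 -5.33  4.84]
```

View pics/t25.png

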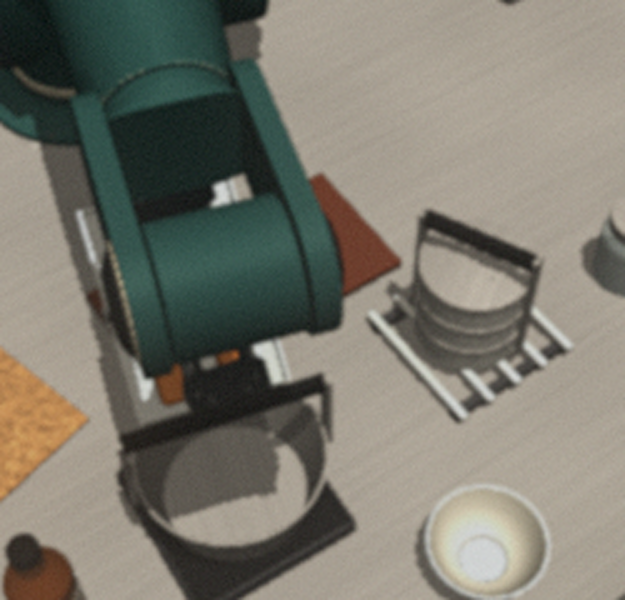

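```bash
python3 -m pendant '7 0 0 0 0.75 -1.24 255;7 0 0 0 0.75 -1.24 255;6 0 0 0 0.65 -1.06 255;0 0 0 0 0 0 255;0 0 0 0 0 0 255'; python3 lip.py; python3 -c "
from h import *
S=cam('scene')
cv2.imwrite('pics/t26.png',cv2.resize(S['image'][100:340,150:400],None,fx=2.5,fy=2.5,interpolation=2))
S=cam('top')
cv2.imwrite('pics/t26t.png',cv2.resize(S['image'][90:310,210:430],None,fx=2.7,fy=2.7,interpolation=2))"
```

```text
time_s: 59.85
ee_pos: [0.5959, -0.1516, 0.2491]
tcp_rot: [-0.364, 0.702, 0.544, -0.281]
wrist_force: [-0.7, 0.3, -3.4]
opening: 0.125
lip [ 0.6127 -0.1559  0.1328]
t 59.85 pos [ 0.5959 -0.1516  0.2491] xang 75.5 F [-0.7  0.3 -3.4] open 0.125 q [-0.28  0.56  1.05 -0.04  2.49 -0.04]
turn [-54.8  -0.   -0. ] shift now cm [ 0.08 -0.02 11.14] shift after turn [ 0.08 -9.11  6.41]
```

View pics/t26.png

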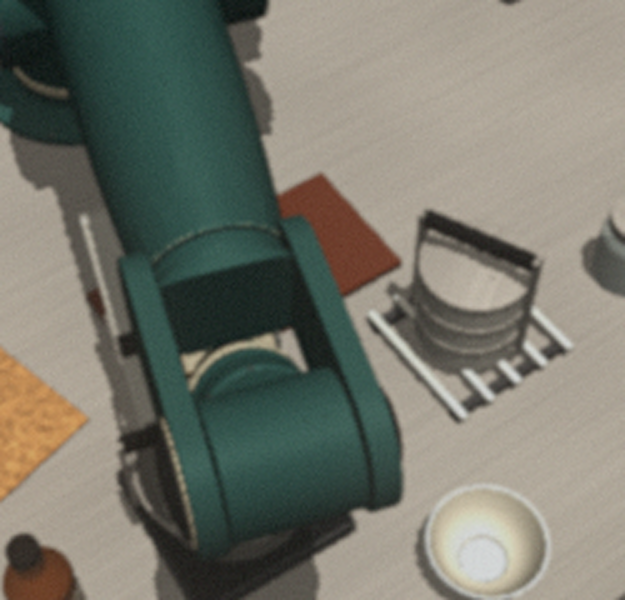

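View pics/t26t.png

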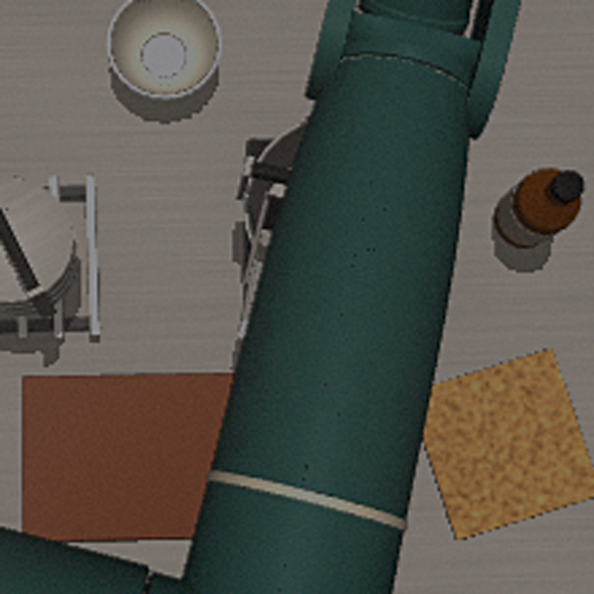

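```bash
python3 -m pendant '4 0 0 0 0.42 -0.7 255;0 0 0 0 0 0 255;0 0 0 0 0 0 255;0 0 0 0 0 0 255;0 0 0 0 0 0 255'; python3 lip.py
```

```text
time_s: 60.45
ee_pos: [0.6039, -0.1537, 0.2503]
tcp_rot: [-0.389, 0.689, 0.533, -0.301]
wrist_force: [0.2, 0.2, -3.4]
opening: 0.126
lip [ 0.6126 -0.1559  0.133 ]
t 60.45 pos [ 0.6039 -0.1537  0.2503] xang 75.5 F [ 0.2  0.2 -3.4] open 0.126 q [-0.28  0.61  1.   -0.04  2.56 -0.05]
turn [-58.9  -0.   -0. ] shift now cm [ 0.08  0.45 11.87] shift after turn [ 0.08 -9.93  6.53]
```

```bash
python3 -m pendant '-5 0 0 0 -0.42 0.94 255;-8 0 0 0 -0.64 1.51 255;-8 0 0 0 -0.64 1.51 255;-8 0 0 0 -0.64 1.51 255;-8 0 0 0 -0.64 1.51 255;-8 0 0 0 -0.64 1.51 255;-8 0 0 0 -0.64 1.51 255;-6 0 0 0 -0.5 1.12 255;0 0 0 0 0 0 255'; python3 lip.py
```

```text
time_s: 61.35
ee_pos: [0.5083, -0.1288, 0.1852]
tcp_rot: [0.001, 0.791, 0.612, 0.001]
wrist_force: [0.2, -0.4, -3.5]
opening: 0.129
lip [ 0.6101 -0.1552  0.1326]
t 61.35 pos [ 0.5083 -0.1288  0.1852] xang 75.5 F [ 0.2 -0.4 -3.5] open 0.129 q [-0.3  -0.21  1.81  0.    1.54 -0.04]
turn [ 0.2  0.  -0. ] shift now cm [ 0.07 -0.05  0.02] shift after turn [ 0.07 -0.05  0.02]
```

```bash
python3 -m pendant '0 0 0 0 -1.5 -1 255;0 0 0 0 -3 -2 255;0 0 0 0 -3 -2 255;0 0 0 1 -1.5 -2 255;0 0 0 2 0 -1 255;0 0 0 3 0 0 255;0 0 0 3 0 0 255;0 0 0 1.5 0 0 255;0 0 0 0 0 0 255'; python3 -c "
from h import *
plan(.4235,-.0085,.2,-0.8)
T=cam('top');S=cam('scene')
cv2.imwrite('pics/t27.png',cv2.resize(S['image'][100:340,150:400],None,fx=2.5,fy=2.5,interpolation=2))
cv2.imwrite('pics/t27t.png',cv2.resize(T['image'][90:310,90:430],None,fx=2.3,fy=2.3,interpolation=2))"
```

```text
time_s: 62.25
ee_pos: [0.4504, -0.0039, 0.266]
tcp_rot: [-0.001, 0.79, 0.613, -0.001]
wrist_force: [0.4, -0.2, -3.8]
opening: 0.126
t 62.25 pos [ 0.4504 -0.0039  0.266 ] xang 75.6 F [ 0.4 -0.2 -3.8] open 0.126 q [-0.07 -0.39  1.82  0.    1.71  0.19]
turn [-0.1  0.1 76.4] shift now cm [-1.11 -2.48  6.61] shift after turn [-2.68  0.5   6.6 ]
```

View pics/t27.png

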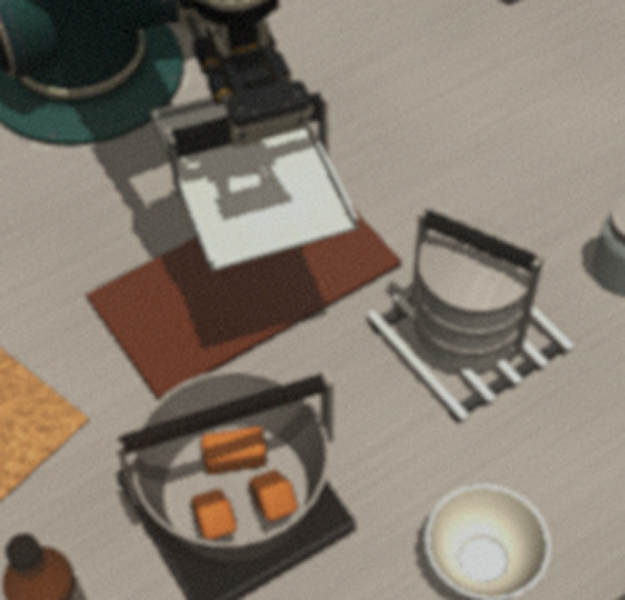

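View pics/t27t.png

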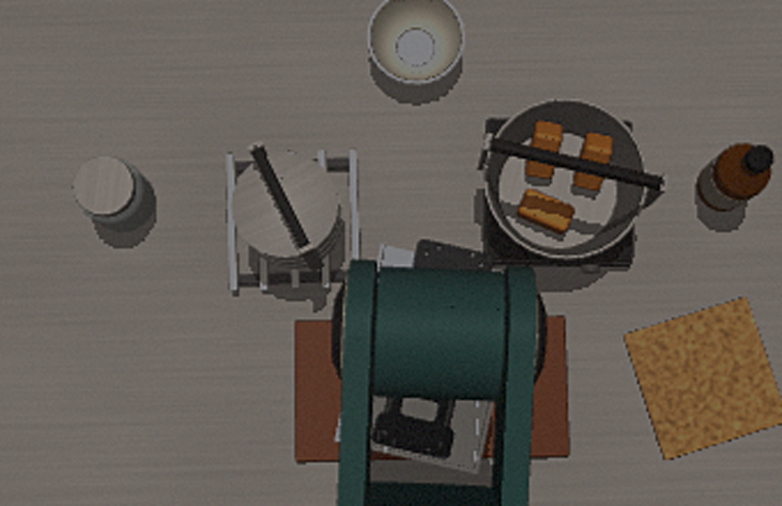

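```bash
python3 -m pendant '0 0 5 0 0 0 255;0 0 8 0 0 0 255;0 0 8 0 0 0 255;0 0 8 0 0 0 255;0 0 8 0 0 0 255;0 0 8 0 0 0 255;0 0 8 0 0 0 255;0 0 8 0 0 0 255;0 0 8 0 0 0 255;0 0 7.4 0 0 0 255'; python3 -m pendant '0 0 0 -1.4 0.2 2 255;0 0 0 -1.3 0.2 3 255;0 0 0 0 0 3.5 255;0 0 0 0 0 3.5 255;0 0 0 0 0 3 255;0 0 0 0 0 2 255;0 0 0 0 0 1 255;0 0 0 0 0 0 255;0 0 0 0 0 0 255'; python3 -c "
from h import *
plan(.4235,-.0085,.0656,-0.8)"
```

```text
time_s: 63.35
ee_pos: [0.4498, -0.0064, 0.2657]
tcp_rot: [0.0, 1.0, -0.012, -0.0]
wrist_force: [-0.2, 0.5, -3.5]
opening: 0.124
time_s: 64.25
ee_pos: [0.4234, -0.0093, 0.0866]
tcp_rot: [0.0, 1.0, -0.008, 0.0]
wrist_force: [-0.8, -0.5, -3.1]
opening: 0.126
t 64.25 pos [ 0.4234 -0.0093  0.0866] xang -0.9 F [-0.8 -0.5 -3.1] open 0.126 q [-0.08 -0.4   2.12 -0.    1.42  1.51]
turn [ 0.  -0.  -0.1] shift now cm [ 0.01 -0.08  2.1 ] shift after turn [ 0.01 -0.08  2.1 ]
```

```bash
python3 -m pendant '0 0 0 0 0 1 255;0 0 0 0 0 0.6 255;0 0 0 0 0 0 255'; python3 -m pendant '0 0 0 0 0 0.2 255;0 0 0 0 0 0 255';python3 -m pendant '0 0 0 0 0 0.2 255;0 0 0 0 0 0 255';python3 -m pendant '0 0 0 0 0 0.1 255;0 0 0 0 0 0 255'; python3 -c "
from h import *
S=cam('scene')
cv2.imwrite('pics/t28.png',cv2.resize(S['image'][100:340,150:400],None,fx=2.5,fy=2.5,interpolation=2))"
```

```text
time_s: 64.55
ee_pos: [0.4225, -0.0089, 0.0685]
tcp_rot: [-0.0, 1.0, -0.008, -0.001]
wrist_force: [0.3, 0.2, -3.3]
opening: 0.127
time_s: 64.75
ee_pos: [0.4229, -0.0089, 0.0674]
tcp_rot: [0.0, 1.0, -0.008, -0.0]
wrist_force: [0.6, 0.1, -3.1]
opening: 0.126
time_s: 64.95
ee_pos: [0.4231, -0.0089, 0.0657]
tcp_rot: [0.0, 1.0, -0.008, 0.0]
wrist_force: [2.0, -0.1, -1.0]
opening: 0.123
time_s: 65.15
ee_pos: [0.4232, -0.0089, 0.0656]
tcp_rot: [0.0, 1.0, -0.008, 0.0]
wrist_force: [-5.7, 0.1, 11.2]
opening: 0.127
```

View pics/t28.png

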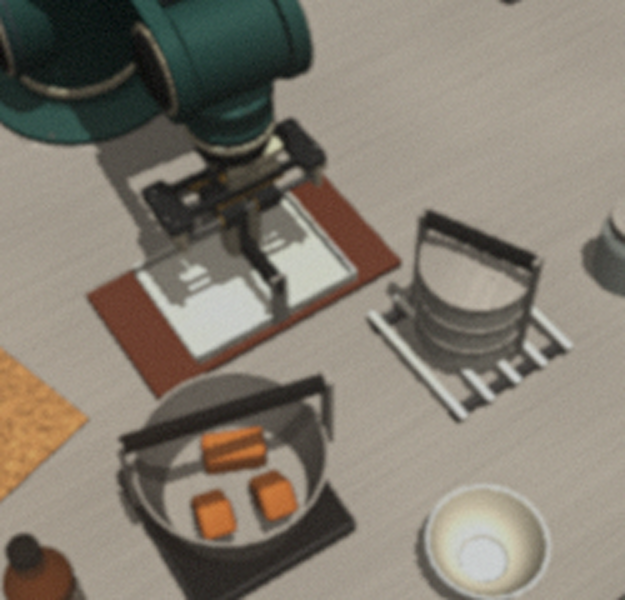

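Tray lies flat and centred on the board. Release and retreat.

```bash
python3 -m pendant '0 0 0 0 0 -0.1 100;0 0 0 0 0 0 100;0 0 0 0 0 0 100;0 0 0 0 0 0 100;0 0 0 0 0 0 100;0 0 0 0 0 0 60;0 0 0 0 0 -2 60;0 0 0 0 0 -4 60;0 0 0 0 0 -4 60;0 0 0 0 0 -4 60'; python3 -m pendant '0 0 0 0 0 -4 60;0 0 0 0 0 -4 60;0 0 0 0 4 0 60;0 0 0 0 4 0 60;0 0 0 0 4 0 60;0 0 0 0 4 0 60;0 0 0 0 4 0 60;0 0 0 0 4 0 60;0 0 0 0 4 0 60;0 0 0 0 4 0 60'; python3 -m pendant '0 0 0 0 4 0 60;0 0 0 0 4 0 60;0 0 0 0 0 0 60;0 0 0 0 0 0 60'; python3 -c "
from h import *
T=cam('top');S=cam('scene')
cv2.imwrite('pics/t29.png',cv2.resize(S['image'][100:360,110:430],None,fx=2.3,fy=2.3,interpolation=2))
cv2.imwrite('pics/t29t.png',cv2.resize(T['image'][90:310,90:430],None,fx=2.3,fy=2.3,interpolation=2))"
```

```text
time_s: 66.2
ee_pos: [0.4226, -0.0089, 0.2069]
tcp_rot: [-0.0, 1.0, -0.008, -0.0]
wrist_force: [1.2, -0.4, 0.6]
opening: 0.765
time_s: 67.2
ee_pos: [0.4174, -0.3306, 0.2854]
tcp_rot: [0.0, 1.0, -0.008, 0.0]
wrist_force: [0.3, -0.1, 0.3]
opening: 0.766
time_s: 67.6
ee_pos: [0.4163, -0.4093, 0.2848]
tcp_rot: [-0.001, 1.0, -0.009, -0.0]
wrist_force: [0.1, -0.0, -0.7]
opening: 0.764
```

View pics/t29.png

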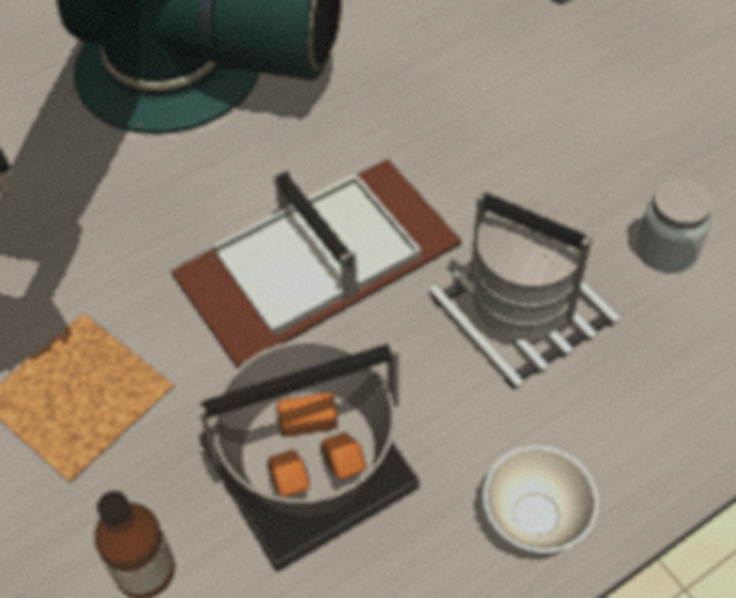

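View pics/t29t.png

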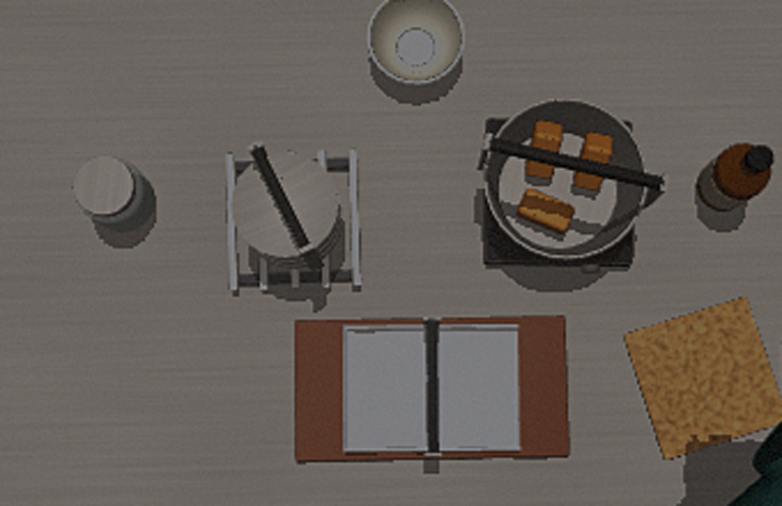

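```bash
python3 -c "
from workcell import *
print(close_job())"
```

```text
the job is handed in; nothing more can be done
None
```

The whole job is done as asked and handed in at about 68 s of the 210 s.

- **Swap:** I stood the food carrier on the cork mat for a while, put the pan on the hob, then moved the carrier onto the trivet. Both stand upright. The carrier is within about 2 mm of the trivet's measured centre and the pan within about 5 mm of the hob's.
- **Chunks:** There were three. One had been knocked aside early on, so I measured it again before picking it up. All three went onto the tray and were tipped into the pan together, at about 55–59 degrees.
- **Tray:** It lies empty and flat on the middle of the board, long side along the board's length, clear of both ends.

**Last checks:** The final pictures from both cameras show three chunks inside the pan, the carrier upright, and the bottle, jar and bowl where they were. The force at the wrist fell to the empty tray's weight after tipping. The highest wrist force I saw in the readings between moves was about 13 N. The arm ended well clear of everything.

**Disagreement:** The two cameras differed by 5–10 mm on some bar positions, such as the tray handle, but every grasp held. No check failed.

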